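Rack the gouge and latch the keeper

ROBOT

A 6-joint arm with a two-finger parallel gripper is mounted at the origin on the work surface. World frame = base frame: x ahead of the robot, y to its left, z up, the work surface at z = 0. Lengths are in mm, angles in rad, forces in N, time in s.
With the tool pointing down it reaches from about 350 to 775 mm from the base axis. Payload 7.3 kg.
Tool frame: the origin (TCP) lies on the centre line of the jaws, within the pads' length; the fingertips stand 22 mm ahead of it and the grasp point (between the pads) lies 3 mm ahead of it; z points along the fingers, y is the direction in which the jaws open and shut (so a half turn about z gives the same grasp; the last joint's range is limited). The gripper opens to 92 mm and grips with 3 to 60 N. Pads are 19 mm wide; open, the fingers measure 130 mm over their backs; the gripper's body (75 mm by 190 mm) begins 47 mm behind the grasp point.
Start: joints at [1.141, 0.342, 1.524, -0, 1.275, -0.146], TCP at [146.987, 504.021, 248.741] pointing down, gripper open.
Joint ranges: [-2.53, 2.53], [-0.77, 2.02], [0.04, 2.7], [-1, 4.14], [0.28, 2.66], [-3.11, 3.11]. Speed limits (rad/s): [2.57, 2.57, 3.14, 3.14, 3.14, 3.14].

INTERFACE

Orientations are given as [roll, pitch, yaw] about the fixed x, y, z axes, in that order (R = Rz(yaw) Ry(pitch) Rx(roll)).
In Python, from plant import get_obs, capture, close_job gives the robot as it stands.
- The arm moves only by the tool carry_out, never from a script. Its arguments are lists of equal length, an entry for each row: "xyz": the shift along the tool's x, y, z scaled (see below), a list of three; "dr": the turn, a rotation vector about the tool's x, y, z scaled (see below), a list of three. A call has 1 to 8 rows; each row shifts and turns the commanded pose from where the row before left it, along the tool's axes as they then stand; what a row does not reach is not made up. The controller multiplies each number of a shift by 0.06 m and each number of a turn by 8 degrees. A row lasts 1/8 s, in which the tool goes at most 62.5 mm and 10.7 degrees, less where a joint would pass 70% of its speed; a pose out of reach is approached as far as the arm can. A call with a number of a shift or a turn outside -1 to 1 is refused whole. A call with a gripper value outside its range is refused whole. "gripper" is the gripper's target within -1 to 1 (fully open at 1, half-way at 0, shut at -1), set as the call begins (left out, the last holds). The fingers move at their own pace and stop on an object; the grip force is fixed at half the most. Time passes only in rows, so rows that do not move let the fingers close. It gives the time, the measured TCP pose, the force and the opening at its end, in the units of the state.
- get_obs(): the state, without advancing time (a new reading comes with each control period).
- capture(name): name is "side" or "top"; returns a dict with "image" (420x560x3 uint8, blue, green, red), "fx", "fy", "cx", "cy" (pixels), "pose" (4x4, takes a point from camera to world coordinates). Camera axes: x right, y up, looking along -z (the intrinsics and any distortion apply to the point x, -y, -z); pixel columns grow to the right and rows downward; lengths in mm; the calibration is good to about 2 mm. A picture is of the moment at which its call begins. There is no depth.
- close_job(): hands the job in, once; it reports no verdict.
The state is a dict: "time": time; "joint_positions": joint angles; "dq": joint speeds; "tau": joint torques, N m; "tool_pos": TCP position; "tcp_rot": TCP orientation; "contact_force": force on the tool from outside, world axes, zero at the start; "moment": the same for the moment, N m; "grip_width": finger opening in mm.
Only numpy, scipy, OpenCV 4.12 (cv2) and the standard library are available. Lean on these libraries where they do the work, as an engineer would, in place of code of your own. Each camera call takes 0.05 s, during which the arm holds its last target.

TASK

Lay the loose turning gouge into the empty cradle of the sloping tool rack, blade pointing up the slope and the handle's butt down at the foot ledge, setting it down rather than dropping it, and let go; if the rack's steel keeper bar is in the way, swing it up the slope first. Then swing the keeper bar down across the tools until it rests fully home in its catch. Leave the two other tools, the wood blank and the goblet where they are.

Things in the scene. Friction and masses are not known exactly. Their poses are not given: they have to be found in the camera images.
- gouge: loose turning gouge on the bench, 210 mm long, about 200 g: octagonal wooden handle 26 mm across flats (flats up, down and at the sides) covering x -105 to +10 mm, then a round steel shank 12 mm thick. Origin on its axis at mid-length, 13 mm above the bench as it lies; x towards the blade, z up as it lies; centre of mass near x = -20 mm
- gouge_tip (a point): the gouge's blade end, on its axis, 105 mm from its origin
- cradle: the rack's empty cradle: the frame where the gouge's body frame must come to rest, 36 mm off the board. x points up the slope (27 deg above level), y level along the rack, z straight out of the board. Tools rest in two 90-deg V blocks 12 mm long: at x = -83 mm (V 40 mm wide) and +66 mm (30 mm wide); bare board between. Foot ledge face at x = -110 mm (5 mm beyond the butt), 30 mm off the board
- rack: sloping wooden tool rack fixed to the bench, 250 mm wide, 235 deep, 150 high; origin at the centre of its foot, z up, x level towards its high back, y level along it. The board rises 27 deg towards +x, facing up and to -x. Three cradles at y = -64, 0, +64 mm, two occupied; which one is empty varies
- keeper (a joint): angle of the steel keeper bar, rad: 0 = home in the catch, lying level across all three tools; grows as it swings up the slope; pi/2 points straight up the slope; limit 2.15. The hinge axis is the board's normal (z of the cradle frame). Stiff hinge (0.11 N m): stays where left; hard stop at 0
- keeper_hinge (a point): on the keeper bar's hinge axis near the rack's +y edge, at mid-thickness of the bar, 52 mm off the board. Bar: flat steel 18 mm wide, 10 mm thick, 217 mm long from here, underside 47 mm off the board. Closed, it points to the rack's -y and its end lies in the catch, a steel C open up the slope whose lip over the bar reaches 67 mm off the board
- keeper_knob (a point): the round upright knob on the keeper bar, 100 mm from the hinge, standing out of the bar parallel to the hinge axis: 14 mm in diameter, 36 mm tall; this point is on its axis, 21 mm above the bar's upper face and 15 mm below the knob's end
- skew: skew chisel, a bystander: octagonal wooden handle 26 mm across flats, 115 mm long, steel blade, 210 mm in all, lying in one of the rack's cradles; origin on its axis at mid-length, x towards the blade; it must stay
- parting: parting tool, a bystander: octagonal wooden handle 26 mm across flats, 115 mm long, steel blade, 210 mm in all, lying in one of the rack's cradles; origin on its axis at mid-length, x towards the blade; it must stay
- blank: square dark wood turning blank, a bystander, 140 x 50 x 50 mm (x, y, z), lying beside the gouge; origin at the centre of its underside; leave it
- goblet: turned wooden goblet, a bystander, 105 mm tall, 68 mm at its widest, standing beside the gouge; origin at the centre of its foot; leave it standing
There are look-alikes about, which are no part of the job. Leave any blue or orange look-alike of the gouge alone.

How it is judged (in metres and radians):
On the way, in this order (a step that is already met when the one before it is completed fails the run):
1. the gouge is held in the empty cradle, lowered into place rather than dropped (x of gouge in the frame of cradle between -0.015 and 0.015 m and y of gouge in the frame of cradle between -0.008 and 0.008 m and z of gouge in the frame of cradle between -0.008 and 0.008 m and angle between the x axis of gouge and the x axis of cradle, either way round below 0.1 rad and x of gouge_tip in the frame of cradle above 0.08 m and contact force between the fingers and gouge above 1 N), for 0.05 s.
2. the gouge lies in the cradle, let go, with the keeper still open (x of gouge in the frame of cradle between -0.015 and 0.015 m and y of gouge in the frame of cradle between -0.008 and 0.008 m and z of gouge in the frame of cradle between -0.008 and 0.008 m and angle between the x axis of gouge and the x axis of cradle, either way round below 0.1 rad and x of gouge_tip in the frame of cradle above 0.08 m and contact force between the fingers and gouge below 0.05 N and linear speed of gouge below 0.02 m/s and value of joint keeper above 0.3 rad), for 0.2 s.
3. the keeper bar is home in its catch over the tools (value of joint keeper below 0.05 rad and x of gouge in the frame of cradle between -0.015 and 0.015 m and y of gouge in the frame of cradle between -0.008 and 0.008 m and z of gouge in the frame of cradle between -0.008 and 0.008 m and angle between the x axis of gouge and the x axis of cradle, either way round below 0.1 rad and x of gouge_tip in the frame of cradle above 0.08 m), for 0.2 s.
At the end, for the whole second after the job is handed in: Gouge at rest in the empty cradle, blade up the slope (15 mm along, 8 mm across and in height, 0.1 rad); keeper within 0.05 rad of its stop; other two tools within 25 mm, blank and goblet within 30 mm of their starts, goblet upright; all let go (all of step 3 and linear speed of gouge below 0.02 m/s and distance of each of skew, parting from where it was at the start of the episode below 0.025 m and distance of each of blank, goblet from where it was at the start of the episode below 0.03 m and angle between goblet's own z axis and vertical below 0.2 rad); the robot touches nothing.
It fails at once if the skew chisel in the rack is disturbed (distance of skew from where it was at the start of the episode above 0.025 m).
It fails at once if the parting tool in the rack is disturbed (distance of parting from where it was at the start of the episode above 0.025 m).
It fails at once if the wood blank is disturbed (distance of blank from where it was at the start of the episode above 0.03 m).
It fails at once if the goblet is disturbed (distance of goblet from where it was at the start of the episode above 0.03 m).
It fails at once if the goblet is knocked over (angle between goblet's own z axis and vertical above 0.5 rad).
It also fails if it takes over 67 s, if anything falls off the work surface, if the arm or the gripper's body presses on something with over 40 N, if the wrist force passes 120 N, or if a joint passes its speed limit or range.

## Working session

There is one attempt and no reset: what is moved stays moved. The work goes in short steps, Python scripts to look and compute and a tool call to move; the robot and the scene stay as the last step left them, time stands still between calls to the robot, and variables do not carry over. Pictures are saved under pics/ and viewed, and the job is handed in when it is done.

Besides the shell and the picture viewer there is one more tool, called by a JSON object that holds its "api" and its "payload". carry_out: Moves the arm, as the interface text tells. Shifts and turns lie within -1 to 1; 1 stands for 0.06 m of shift or 8 degrees of turn. Its arguments: {"type":"object","properties":{"xyz":{"type":"array"},"dr":{"type":"array"},"gripper":{"type":"number"}},"required":["xyz","dr"]}

```bash
ls; mkdir -p pics
python3 - <<'E'
from plant import get_obs,capture
import cv2,numpy as np
print(get_obs())
for n in("side","top"):
    c=capture(n); cv2.imwrite(f"pics/{n}0.png",c["image"]); print(n,{k:v for k,v in c.items() if k!="image"})
    np.savez(f"{n}0.npz",**c)
E
```

```text
pics
{'time': 0.0, 'joint_positions': array([ 1.14103321e+00,  3.42734959e-01,  1.52501735e+00, -5.16676219e-05,
        1.27539810e+00, -1.46000682e-01]), 'dq': array([-1.04317904e-03,  1.34579653e-03,  8.07974253e-04, -2.55048516e-04,
       -4.46706320e-05, -2.19409088e-04]), 'tau': array([ 1.04576040e-03, -4.31242096e+01, -2.44219619e+01,  7.18409009e-02,
        5.60849416e-02, -1.40996613e-04]), 'tool_pos': array([146.8189746 , 503.66140471, 248.03847032]), 'tcp_rot': array([-3.14004428e+00, -1.77746107e-04,  2.85784516e+00]), 'contact_force': array([0.14686287, 0.37785476, 0.58004285]), 'moment': array([-0.02994925,  0.03254997, -0.01470835]), 'grip_width': 91.82889442970385}
side {'fx': 400.2486714220574, 'fy': 400.2486714220574, 'cx': 283.67596094328604, 'cy': 202.00748736963513, 'pose': array([[ 9.73326344e-01,  1.58961799e-01, -1.65429664e-01,
         3.77739354e+02],
       [-2.28851085e-01,  7.23672283e-01, -6.51095698e-01,
        -7.38598822e+02],
       [ 1.62175187e-02,  6.71587354e-01,  7.40747878e-01,
         8.85666715e+02],
       [ 0.00000000e+00,  0.00000000e+00,  0.00000000e+00,
         1.00000000e+00]])}
top {'fx': 409.3801140285375, 'fy': 409.3801140285375, 'cx': 280.2963064548014, 'cy': 214.35416226599438, 'pose': array([[-1.45193425e-02,  9.88476958e-01, -1.50673459e-01,
         4.22584821e+02],
       [-9.99881068e-01, -1.51370135e-02, -2.95322981e-03,
        -8.08991813e+01],
       [-5.19994581e-03,  1.50612660e-01,  9.88579176e-01,
         9.96841768e+02],
       [ 0.00000000e+00,  0.00000000e+00,  0.00000000e+00,
         1.00000000e+00]])}
```

View pics/side0.png

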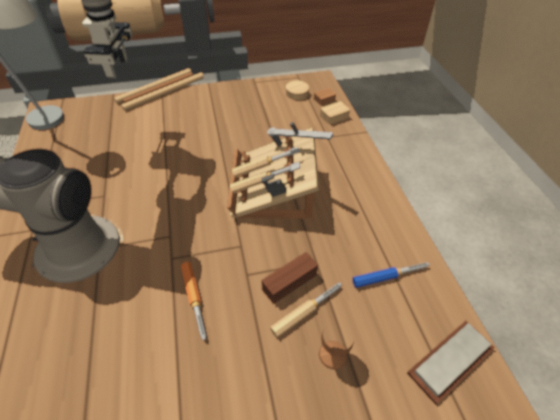

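View pics/top0.png

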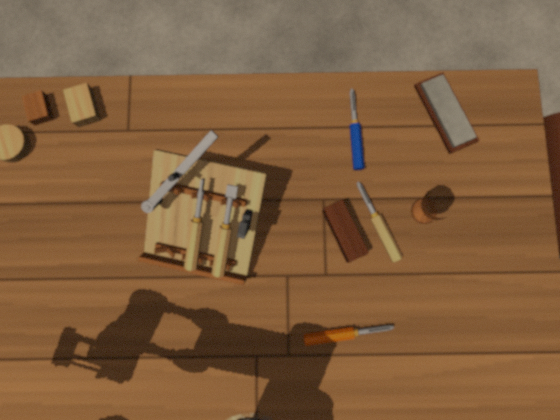

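The natural-wood gouge is at side (305,311) / top (379,222). The blue look-alike is at top (356,130) and the orange one at top (348,335). The description says wooden handle and round shank, so I take the natural one, and I'll confirm it in enlarged crops.

Run:
```python
import cv2,numpy as np
t=cv2.imread("pics/top0.png");s=cv2.imread("pics/side0.png")
def crop(im,x0,y0,w,h,k):return cv2.resize(im[y0:y0+h,x0:x0+w],None,fx=k,fy=k,interpolation=cv2.INTER_CUBIC)
cv2.imwrite("pics/rt.png",crop(t,130,125,145,160,3.6) if 0 else crop(t,130,125,150,160,3.6))
cv2.imwrite("pics/rs.png",crop(s,220,110,130,115,5))
a=crop(t,310,170,140,100,2.8*2);cv2.imwrite("pics/gt.png",a)
cv2.imwrite("pics/gs.png",crop(s,250,240,110,130,4.5))
```

```text
(no output)
```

View pics/rt.png

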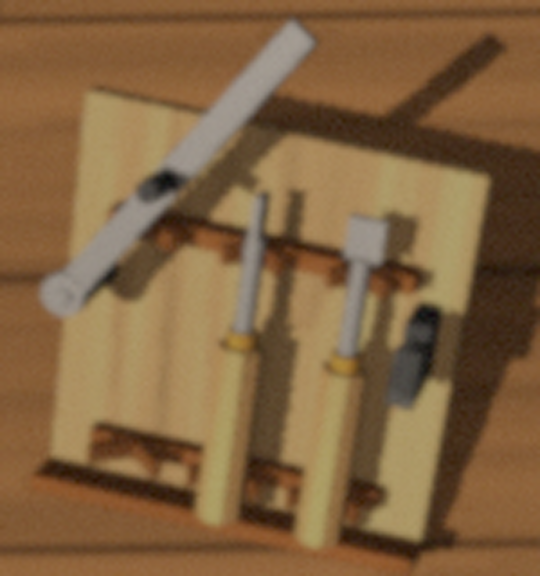

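View pics/rs.png

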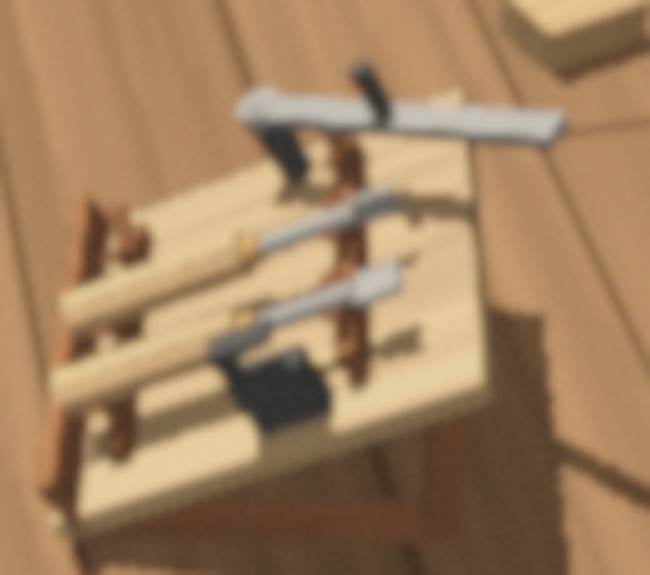

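View pics/gt.png

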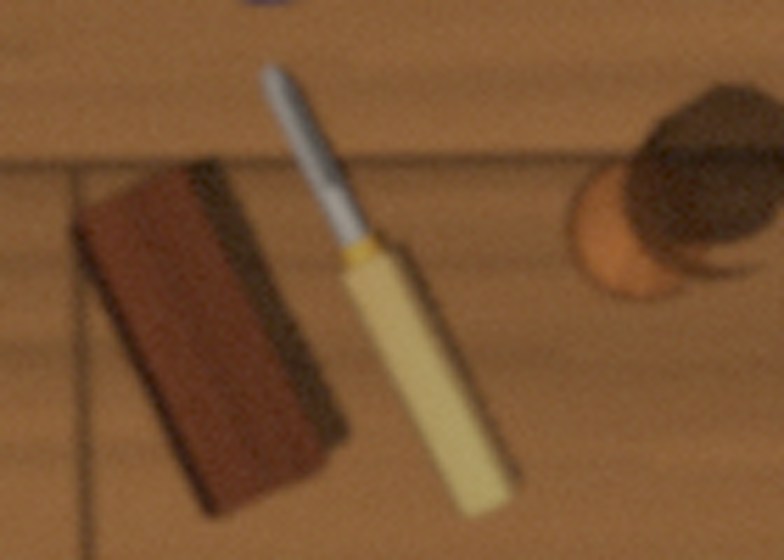

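View pics/gs.png

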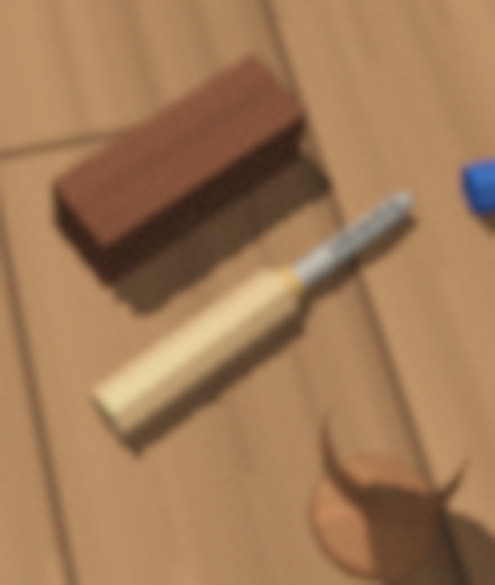

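The crops confirm the gouge: plain wooden handle, steel shank, lying between the blank and the goblet. The empty cradle is the left one in the top view (rack +y). The keeper bar is part-open and lies across that cradle. Next I triangulate.

```bash
cat > h.py <<'E'
import numpy as np,cv2
from scipy.optimize import least_squares
from scipy.spatial.transform import Rotation as R
def cam(n):
    return dict(np.load(n+".npz"))
C={"s":cam("side0"),"t":cam("top0")}
def ray(c,u,v):
    c=C[c]; d=np.array([(u-c["cx"])/c["fx"],-(v-c["cy"])/c["fy"],-1.]); d=c["pose"][:3,:3]@d
    return c["pose"][:3,3],d/np.linalg.norm(d)
def proj(c,P):
    c=C[c]; q=c["pose"][:3,:3].T@(np.asarray(P)-c["pose"][:3,3]); return np.array([c["cx"]+c["fx"]*q[0]/-q[2],c["cy"]-c["fy"]*q[1]/-q[2]])
def tri(pt,ps):
    a,d=ray("t",*pt);b,e=ray("s",*ps)
    A=np.stack([d,-e],1);s=np.linalg.lstsq(A,b-a,rcond=None)[0]
    p,q=a+s[0]*d,b+s[1]*e
    return (p+q)/2,np.linalg.norm(p-q)
def onz(c,p,z):
    a,d=ray(c,*p);return a+d*(z-a[2])/d[2]
rt=lambda u,v:((u+.5)/3.6-.5+130,(v+.5)/3.6-.5+125)
rs=lambda u,v:((u+.5)/5-.5+220,(v+.5)/5-.5+110)
gt=lambda u,v:((u+.5)/5.6-.5+310,(v+.5)/5.6-.5+170)
gs=lambda u,v:((u+.5)/4.5-.5+250,(v+.5)/4.5-.5+240)
E
python3 - <<'E'
from h import *
np.set_printoptions(precision=1,suppress=True)
pts=dict(bk_py=((92,88),(460,92)),bk_my=((490,178),(488,386)),fr_my=((420,545),(78,530)),hinge=((62,294),(262,103)),bend=((303,32),(562,125)),
knobend=((149,190),(361,70)),knobbase=((176,180),(383,117)),
butt0=((215,515),(72,308)),butt1=((316,537),(60,388)),tip0=((259,196),(392,198)),tip1=((367,217),(398,275)))
for k,(a,b) in pts.items(): print(k,*tri(rt(*a),rs(*b)))
g=dict(tip=((270,72),(405,198)),butt=((490,505),(112,410)),ferr=((362,250),(292,280)))
for k,(a,b) in g.items(): print(k,*tri(gt(*a),gs(*b)), onz("t",gt(*a),13),onz("s",gs(*b),13))
E
```

```text
bk_py [697.6 190.8 142.3] 4.721987390603953
bk_my [642.1 -48.3 138.3] 0.9073448998568893
fr_my [425.5   4.7  15.9] 0.16577347183343313
hinge [575.2 204.4 142.4] 1.5304541692866263
bend [704.6  50.1 223.4] 1.7347363173969754
knobend [618.6 136.1 210.2] 1.7178161531048355
knobbase [631.  128.8 181.2] 2.6284546216637876
butt0 [445.2 127.8  71.3] 0.909372492727221
butt1 [429.8  64.8  70.4] 2.70953998712242
tip0 [626.4  86.  158.2] 3.068699336048369
tip1 [612.9  22.8 159.3] 2.5083856244407454
tip [ 647.1 -269.1   14.2] 3.001685445075388 [ 648.9 -269.6   13. ] [ 645.9 -268.5   13. ]
butt [ 459.8 -354.1   17.2] 2.7541820281621123 [ 458.6 -355.1   13. ] [ 461.6 -352.3   13. ]
ferr [ 569.3 -305.1   17.6] 1.1912504804431576 [ 569.3 -306.    13. ] [ 570.9 -302.8   13. ]
```

Run:
```python
import cv2,numpy as np
t=cv2.imread("pics/top0.png");s=cv2.imread("pics/side0.png")
def crop(im,x0,y0,w,h,k):
    o=cv2.resize(im[y0:y0+h,x0:x0+w],None,fx=k,fy=k,interpolation=cv2.INTER_CUBIC)
    o=cv2.convertScaleAbs(o,alpha=1.5,beta=-10)
    for i in range(0,w,10):cv2.putText(o,str(x0+i),(i*k,8),0,.3,(255,255,255),1);cv2.line(o,(i*k+k//2,10),(i*k+k//2,14),(255,255,255))
    for i in range(0,h,10):cv2.putText(o,str(y0+i),(0,i*k+k//2),0,.3,(0,255,255),1)
    return o
cv2.imwrite("pics/rt2.png",crop(t,135,170,70,70+30,6)if 0 else crop(t,140,170,110,98,6))
cv2.imwrite("pics/rs2.png",crop(s,226,136,80,70,9))
```

```text
(no output)
```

View pics/rt2.png

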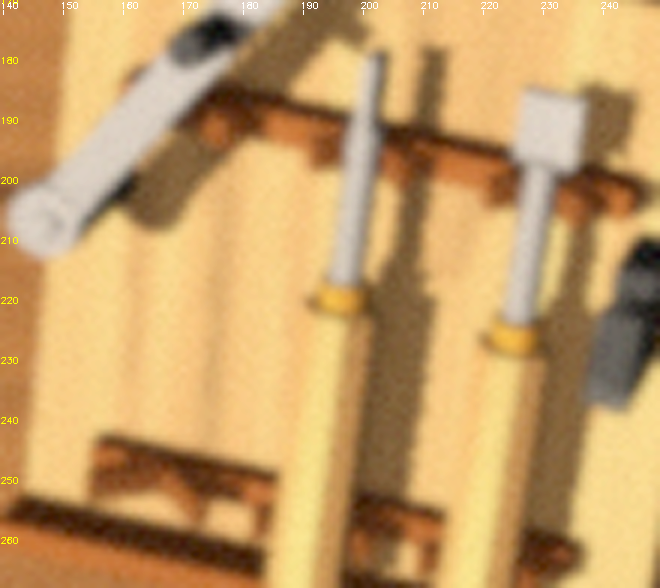

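View pics/rs2.png

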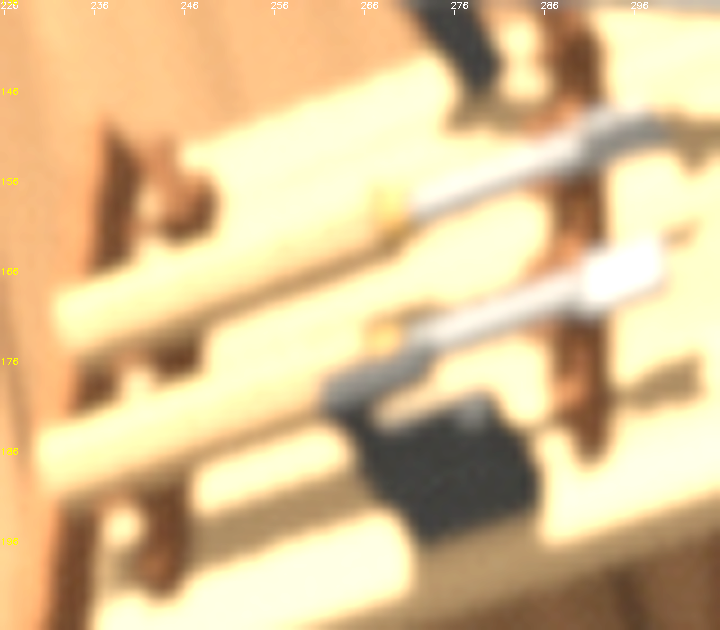

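```bash
cat >> h.py <<'E'
def RC(yaw): return R.from_euler("ZY",[yaw,-np.radians(27)]).as_matrix()
E
python3 - <<'E'
from h import *
np.set_printoptions(precision=1,suppress=True)
obs=[("t",0,1,(202.4,178.8)),("s",0,1,(298.9,149.4)),("t",0,0,(196.4,219)),("s",0,0,(268.9,158.9)),
("t",1,1,(232.6,184.8)),("s",1,1,(298.9,164.7)),("t",1,0,(225.4,225.8)),("s",1,0,(268.1,173))]
def f(p):
    M=RC(p[3]);r=[]
    for c,i,t,px in obs: r+=list(proj(c,p[:3]+M@[105 if t else p[4],-64*i,0])-px)
    return r
s=least_squares(f,[536,107,111,-.226,10],loss="soft_l1");print(s.x[:3],np.degrees(s.x[3]),s.x[4],np.array(f(s.x)).reshape(-1,4))
M=RC(s.x[3]);c=s.x[:3]+M@[0,64,0];print("cradle",c,M)
# rack features in the cradle frame
pts=dict(hinge=((62,294),(262,103)),bend=((303,32),(562,125)),knobend=((149,190),(361,70)),knobbase=((176,180),(383,117)),bk_py=((92,88),(460,92)),bk_my=((490,178),(488,386)))
for k,(a,b) in pts.items(): print(k,M.T@(tri(rt(*a),rs(*b))[0]-c))
h=M.T@(tri(rt(62,294),rs(262,103))[0]-c);e=M.T@(tri(rt(303,32),rs(562,125))[0]-c)
print("keeper",np.arctan2(e[0]-h[0],-(e[1]-h[1])))
for x,y,z in [(-83,-20,-16),(-83,20,-16),(66,15,-21),(66,-15,-21),(-83,0,-18),(66,0,-18)]:
    print(x,y,proj("t",c+M@[x,y,0]),proj("s",c+M@[x,y,0]))
np.save("cradle.npy",np.r_[c,s.x[3]])
E
```

```text
[536.5 105.9 115.6] -14.477712598107447 13.213350448747658 [[ 0.3  0.1  0.3 -1. ]
 [ 0.1  0.3  1.   0. ]
 [-0.2  1.1  0.4 -0.7]
 [-0.3  0.4  0.7  1.5]]
cradle [552.5 167.9 115.6] [[ 0.9  0.3 -0.4]
 [-0.2  1.   0.1]
 [ 0.5  0.   0.9]]
hinge [23.6 41.  18. ]
bend [206.4 -76.   15.8]
knobend [107.1 -14.3  51.5]
knobbase [106.2 -18.2  19.5]
bk_py [132.2  58.4 -37.5]
bk_my [ 135.8 -186.9  -43.7]
keeper 1.0014370212197068
-83 -20 [171.4 254.3] [242.2 159.3]
-83 20 [154.3 250.1] [243.4 150.6]
66 15 [164.2 187.8] [287.  135.3]
66 -15 [177.8 191.1] [286.8 141.8]
-83 0 [162.9 252.2] [242.8 154.9]
66 0 [171.  189.4] [286.9 138.5]
```

```bash
cat >> h.py <<'E'
YAW=np.radians(-13.7); CR=np.array([551.8,168.,114.5]); M=RC(YAW); HG=np.array([23.5,41.])
def W(p): return CR+M@np.asarray(p,float)
def toolR(xdir):  # xdir = in-plane direction of tool x in the cradle frame (2)
    x=M@np.array([xdir[0],xdir[1],0.]);x/=np.linalg.norm(x);z=-M[:,2];return np.stack([x,np.cross(z,x),z],1)
def keepR(th): return toolR((-np.sin(th),np.cos(th)))
def keepP(th,z,tan=0,r=100): return W([HG[0]+r*np.sin(th)+tan*np.cos(th),HG[1]-r*np.cos(th)+tan*np.sin(th),z])
def cur():
    from plant import get_obs
    o=get_obs();return np.array(o["tool_pos"]),R.from_euler("xyz",o["tcp_rot"]).as_matrix(),o
def plan(wps,start=None,dec=2):
    """wps list of (pos,Rot,n)"""
    p,Q,o=cur() if start is None else (*start,None)
    rows=[]
    for P,T,n in wps:
        if n is None:
            a=np.degrees(np.linalg.norm(R.from_matrix(Q.T@T).as_rotvec()));d=np.linalg.norm(P-p)
            n=int(np.ceil(max(a/7.6,d/56,1)))
        p0,Q0=p.copy(),Q.copy();w=R.from_matrix(Q0.T@T).as_rotvec()
        for i in range(1,n+1):
            pt=p0+(P-p0)*i/n;Qt=Q0@R.from_rotvec(w*i/n).as_matrix()
            x=np.round(Q.T@(pt-p)/60,dec);r=np.round(np.degrees(R.from_matrix(Q.T@Qt).as_rotvec())/8,dec)
            p=p+Q@(x*60);Q=Q@R.from_rotvec(np.radians(r*8)).as_matrix();rows.append((x+0.,r+0.))
    for i in range(0,len(rows),8):
        b=rows[i:i+8]
        print('xyz',[list(map(float,a)) for a,_ in b]);print('dr ',[list(map(float,a)) for _,a in b])
    print("end",p.round(1)); return p,Q
E
python3 - <<'E'
from h import *
P,T,o=cur()
th=1.0
print(keepP(th,48),W([0,0,0]))
plan([(keepP(th,48)+np.array([-150,60,110]),keepR(th),None),(keepP(th,110),keepR(th),None)])
E
```

```text
[620.72781071 137.78540263 206.1390732 ] [551.8 168.  114.5]
xyz [[-0.73, -0.38, -0.13], [-0.76, -0.33, -0.09], [-0.79, -0.28, -0.06], [-0.79, -0.24, -0.02], [-0.82, -0.2, 0.01], [-0.82, -0.14, 0.05], [-0.82, -0.11, 0.09], [-0.82, -0.05, 0.13]]
dr  [[-0.12, -0.36, 0.41], [-0.11, -0.36, 0.41], [-0.12, -0.36, 0.41], [-0.11, -0.37, 0.41], [-0.12, -0.36, 0.42], [-0.12, -0.36, 0.41], [-0.11, -0.36, 0.41], [-0.12, -0.36, 0.41]]
xyz [[-0.82, -0.01, 0.18], [-0.5, 0.17, 0.6], [-0.5, 0.17, 0.6], [-0.5, 0.17, 0.61]]
dr  [[-0.11, -0.36, 0.41], [0.0, 0.0, 0.0], [0.0, 0.0, 0.0], [0.0, 0.0, 0.0]]
end [593.2 144.4 261. ]
```

{"api": "carry_out", "payload": {"xyz": [[-0.73,-0.38,-0.13],[-0.76,-0.33,-0.09],[-0.79,-0.28,-0.06],[-0.79,-0.24,-0.02],[-0.82,-0.2,0.01],[-0.82,-0.14,0.05],[-0.82,-0.11,0.09],[-0.82,-0.05,0.13]], "dr": [[-0.12,-0.36,0.41],[-0.11,-0.36,0.41],[-0.12,-0.36,0.41],[-0.11,-0.37,0.41],[-0.12,-0.36,0.42],[-0.12,-0.36,0.41],[-0.11,-0.36,0.41],[-0.12,-0.36,0.41]], "gripper": -0.25}}

```text
time: 1.1
tool_pos: [435.4, 230.8, 309.3]
tcp_rot: [2.913, 0.357, 2.348]
contact_force: [0.0, 0.0, 0.3]
grip_width: 34.5
```

{"api": "carry_out", "payload": {"xyz": [[-0.82,-0.01,0.18],[-0.5,0.17,0.6],[-0.5,0.17,0.6],[-0.5,0.17,0.61],[0,0,0],[0,0,0]], "dr": [[-0.11,-0.36,0.41],[0,0,0],[0,0,0],[0,0,0],[0,0,0],[0,0,0]]}}

```text
time: 1.85
tool_pos: [592.9, 144.6, 261.0]
tcp_rot: [2.873, 0.39, 2.278]
contact_force: [0.6, 0.2, 0.2]
grip_width: 34.5
```

```bash
cat > snap.py <<'E'
import sys,cv2,numpy as np
from plant import capture
# name, then view x0 y0 w h k ...
n=sys.argv[1];a=sys.argv[2:]
ims=[]
for i in range(0,len(a),6):
    v,x0,y0,w,h,k=a[i],*map(int,a[i+1:i+6])
    im=capture("top" if v=="t" else "side")["image"]
    o=cv2.resize(im[y0:y0+h,x0:x0+w],None,fx=k,fy=k,interpolation=cv2.INTER_CUBIC)
    o=cv2.convertScaleAbs(o,alpha=1.3)
    for j in range(0,w,10):cv2.line(o,(j*k+k//2,0),(j*k+k//2,5 if (j+x0)%50 else 12),(255,255,255))
    for j in range(0,w,20):cv2.putText(o,str(x0+j),(j*k,18),0,.32,(255,255,255),1)
    for j in range(0,h,10):cv2.putText(o,str(y0+j),(0,j*k+k//2+3),0,.32,(0,255,255),1)
    ims.append(o)
H=max(i.shape[0] for i in ims)
cv2.imwrite(f"pics/{n}.png",np.hstack([cv2.copyMakeBorder(i,0,H-i.shape[0],0,3,0) for i in ims]))
E
python3 snap.py k1 t 110 90 130 150 3 s 215 70 130 150 3; python3 -c "
from h import *
p,Q,o=cur();print(p,(M.T@(p-CR)).round(1),(M.T@Q).round(2),o['time'],o['joint_positions'].round(2),o['grip_width'],o['contact_force'])"
```

```text
[592.76522168 145.27092801 262.04032993] [107.2 -12.4 110.9] [[-0.84  0.54  0.  ]
 [ 0.54  0.84  0.  ]
 [ 0.    0.   -1.  ]] 1.95 [ 0.21  0.3   1.64 -0.28  0.79 -0.4 ] 34.15105840886679 [ 0.39356814 -0.70659745  0.17768083]
```

View pics/k1.png

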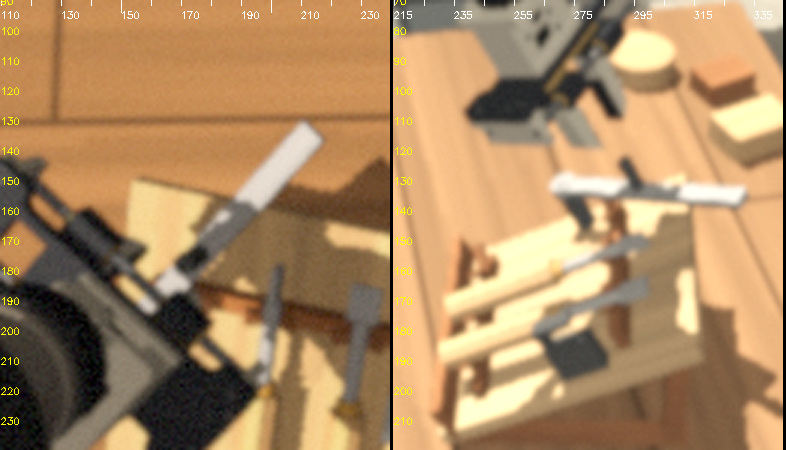

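```bash
python3 -c "
from h import *
p,Q,o=cur()
for s in(-17,17):print(s,proj('s',p+Q@[0,s,22]),proj('t',p+Q@[0,s,22]))
print(proj('s',keepP(1.0,57)),proj('t',keepP(1.0,57)),proj('s',p),proj('s',p+Q@[0,0,50]),proj('t',p+Q@[0,0,50]))
plan([(keepP(1.0,48.5),keepR(1.0),None)])
"
```

```text
-17 [283.01583487 117.43969282] [169.3162434  188.41622248]
17 [289.13798473 108.74229674] [155.72844946 175.88647815]
[291.24975272 121.85172396] [169.05562646 178.32479235] [282.5204     106.89077096] [290.50874664 120.68676964] [167.93785635 178.88248301]
xyz [[-0.01, 0.0, 0.52], [0.0, -0.01, 0.52]]
dr  [[0.01, 0.0, 0.0], [0.0, -0.01, 0.0]]
end [620.3 137.8 206.5]
```

{"api": "carry_out", "payload": {"xyz": [[0,0,0.3],[0,0,0.3],[0,0,0.2],[0,0,0.24],[0,0,0]], "dr": [[0,0,0],[0,0,0],[0,0,0],[0,0,0],[0,0,0]]}}

```text
time: 2.58
tool_pos: [620.7, 137.7, 204.1]
tcp_rot: [2.875, 0.39, 2.278]
contact_force: [-0.9, -0.1, 0.9]
grip_width: 34.6
```

```bash
python3 snap.py k2 t 110 90 130 150 3 s 235 80 90 100 4; python3 -c "
from h import *
p,Q,o=cur();print((M.T@(p-CR)).round(1),o['time'],o['contact_force'])
S=p,Q
plan([(keepP(1.0+.85*i/8,48.5),keepR(1.0+.85*i/8),1) for i in range(1,9)])
"
```

```text
[107.7 -12.8  47.6] 2.675 [-0.43083655 -0.26190481  0.16046861]
xyz [[0.01, 0.17, -0.02], [0.01, 0.18, 0.0], [0.01, 0.18, 0.0], [0.01, 0.17, 0.01], [0.01, 0.18, 0.0], [0.0, 0.17, 0.0], [0.01, 0.18, 0.0], [0.01, 0.18, 0.0]]
dr  [[0.0, -0.01, -0.77], [0.0, 0.0, -0.76], [0.0, 0.01, -0.76], [0.0, 0.0, -0.76], [0.0, 0.0, -0.76], [0.0, 0.0, -0.76], [0.01, 0.0, -0.76], [0.0, 0.0, -0.76]]
end [650.5 214.6 211.8]
```

View pics/k2.png

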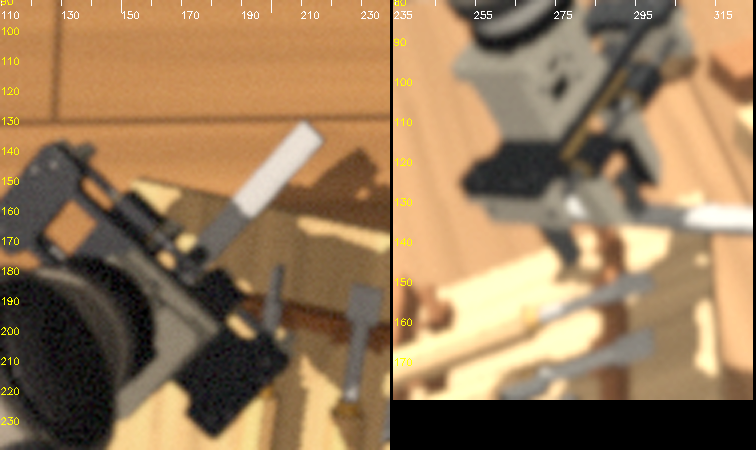

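{"api": "carry_out", "payload": {"xyz": [[0.01,0.17,0],[0.01,0.18,0],[0.01,0.18,0],[0.01,0.17,0],[0.01,0.18,0],[0,0.17,0],[0.01,0.18,0],[0.01,0.18,0]], "dr": [[0,0,-0.77],[0,0,-0.76],[0,0,-0.76],[0,0,-0.76],[0,0,-0.76],[0,0,-0.76],[0,0,-0.76],[0,0,-0.76]]}}

```text
time: 3.68
tool_pos: [650.6, 214.7, 212.0]
tcp_rot: [-3.001, 0.452, -3.066]
contact_force: [-0.9, -1.2, -0.6]
grip_width: 34.6
```

```bash
python3 snap.py k3 t 90 90 130 150 3 s 235 50 100 130 4; python3 -c "
from h import *
p,Q,o=cur();print((M.T@(p-CR)).round(1),o['time'],o['contact_force'],o['joint_positions'].round(2))
"
```

```text
[119.8  69.6  48.3] 3.775 [ 0.57444887 -0.14017033 -0.02243385] [ 0.31  0.49  1.48 -0.34  0.78 -1.11]
```

View pics/k3.png

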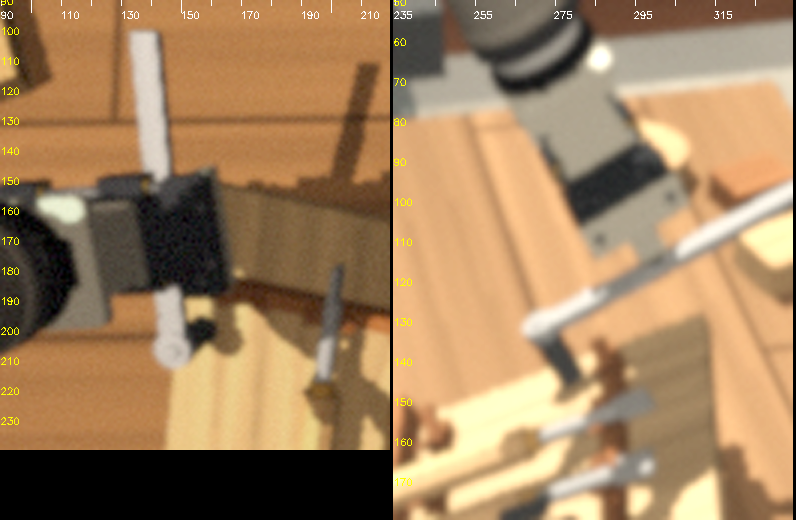

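```bash
cat >> h.py <<'E'
GT=np.array([647.5,-269.,13]);GB=np.array([460.,-353.7,13])
GY=np.arctan2(GT[1]-GB[1],GT[0]-GB[0]);GC=(GT+GB)/2
def GW(x,y=0,z=0): c,s=np.cos(GY),np.sin(GY);return GC+np.array([c*x-s*y,s*x+c*y,z])
GR=R.from_euler("xyz",[np.pi,0,GY+np.pi]).as_matrix()
E
python3 - <<'E'
from h import *
np.set_printoptions(precision=1,suppress=True)
g1,d1=tri(gt(720,165),gs(390,450)); print("rim?",g1,d1)
for q in [onz("t",gt(618,238),0),onz("s",gs(368,520),0)]:
    d=q-GC; c,s=np.cos(GY),np.sin(GY);print("foot",q,"in gouge frame",c*d[0]+s*d[1],-s*d[0]+c*d[1])
print(GC,np.degrees(GY))
# side pixel of gouge axis
P,T,o=cur()
p1=P-T@[0,0,75]
top=GW(-25,0,0);top[2]=160
S=plan([(p1,T,3)])
plan([(np.array([560,0,300.]),T,None),(top,GR,None)],start=S)
E
```

```text
rim? [ 582.1 -432.8   89.1] 16.156793068962205
foot [ 574.9 -421.6    0. ] in gouge frame -26.126673542240905 -109.19411320821288
foot [ 574.  -430.1    0. ] in gouge frame -30.45055863505513 -116.51744362770577
[ 553.8 -311.4   13. ] 24.310280235675854
xyz [[0.0, 0.0, -0.42], [0.0, 0.0, -0.41], [0.0, 0.0, -0.42]]
dr  [[0.0, 0.0, 0.0], [0.0, 0.0, 0.0], [0.0, 0.0, 0.0]]
end [617.5 223.4 278.8]
xyz [[0.19, -0.75, -0.07], [0.19, -0.74, -0.07], [0.19, -0.75, -0.07], [0.19, -0.74, -0.07], [0.19, -0.75, -0.07], [0.26, -0.72, 0.35], [0.27, -0.71, 0.34], [0.3, -0.71, 0.34]]
dr  [[0.0, 0.0, 0.0], [0.0, 0.0, 0.0], [0.0, 0.0, 0.0], [0.0, 0.0, 0.0], [0.0, 0.0, 0.0], [-0.22, 0.43, -0.38], [-0.22, 0.44, -0.39], [-0.22, 0.43, -0.38]]
xyz [[0.31, -0.7, 0.33], [0.33, -0.7, 0.33], [0.34, -0.69, 0.34], [0.36, -0.67, 0.33]]
dr  [[-0.22, 0.43, -0.39], [-0.21, 0.44, -0.38], [-0.22, 0.43, -0.38], [-0.22, 0.43, -0.39]]
end [ 531.  -321.3  159.9]
```

Run:
```python
from h import *
np.set_printoptions(precision=0,suppress=True)
c,s=np.cos(GY),np.sin(GY)
def gf(q):
    d=q-GC;return np.array([c*d[0]+s*d[1],-s*d[0]+c*d[1],q[2]])
t=cv2.imread("pics/top0.png");hsv=cv2.cvtColor(t,cv2.COLOR_BGR2HSV)
m=cv2.inRange(hsv,(105,120,40),(130,255,255));n,l,st,ce=cv2.connectedComponentsWithStats(m);i=1+np.argmax(st[1:,4]);print(st[i])
pts=np.argwhere(l==i)[:,::-1].astype(np.float32);b=cv2.boxPoints(cv2.minAreaRect(pts))
for q in b: print("blue",q,gf(onz("t",q,13)),onz("t",q,13))
for nm,q in dict(bl_a=(75,225),bl_b=(185,165),bl_c=(330,460),bl_d=(215,515)).items(): print(nm,gf(onz("t",gt(*q),50)))
# goblet rim/outline
for nm,q in dict(l=(628,180),r=(784,180),topp=(730,85),bot=(720,245)).items(): print("rim",nm,gf(onz("t",gt(*q),105)))
for nm,q in dict(l=(570,235),b=(640,300),tl=(600,170)).items(): print("foot",nm,gf(onz("t",gt(*q),3)))
print("side rim", gf(onz("s",gs(325,415),105)),gf(onz("s",gs(465,462),105)))
for nm,q in dict(l=(312,515),b=(375,580),r=(440,510)).items(): print("sfoot",nm,gf(onz("s",gs(*q),3)))
```

```text
[350 124  14  45 437]
blue [350. 124.] [246. -50.  13.] [ 799. -256.   13.]
blue [360. 123.] [238. -74.  13.] [ 801. -281.   13.]
blue [363. 168.] [131. -30.  13.] [ 686. -285.   13.]
blue [353. 169.] [140.  -7.  13.] [ 684. -260.   13.]
bl_a [ 75. 112.  50.]
bl_b [79. 59. 50.]
bl_c [-57.  60.  50.]
bl_d [-57. 113.  50.]
rim l [ -7. -84. 105.]
rim r [ -33. -140.  105.]
rim topp [   9. -139.  105.]
rim bot [ -45. -105.  105.]
foot l [-16. -90.   3.]
foot b [ -54. -104.    3.]
foot tl [   4. -115.    3.]
side rim [-50. -93. 105.] [ -15. -147.  105.]
sfoot l [-52. -99.   3.]
sfoot b [ -48. -141.    3.]
sfoot r [   0. -135.    3.]
```

Run:
```python
from h import *
P,T,o=cur()
p1=P-T@[0,0,75]
top=GW(50);top[2]=140
S=plan([(p1,T,3)])
S=plan([(np.array([560,0,290.]),T,None),(top,GR,None)],start=S)
```

```text
xyz [[0.0, 0.0, -0.42], [0.0, 0.0, -0.41], [0.0, 0.0, -0.42]]
dr  [[0.0, 0.0, 0.0], [0.0, 0.0, 0.0], [0.0, 0.0, 0.0]]
end [617.5 223.4 278.8]
xyz [[0.2, -0.74, -0.04], [0.21, -0.74, -0.04], [0.2, -0.74, -0.04], [0.21, -0.74, -0.04], [0.2, -0.75, -0.04], [0.14, -0.75, 0.51], [0.15, -0.76, 0.48], [0.16, -0.77, 0.48]]
dr  [[0.0, 0.0, 0.0], [0.0, 0.0, 0.0], [0.0, 0.0, 0.0], [0.0, 0.0, 0.0], [0.0, 0.0, 0.0], [-0.26, 0.51, -0.45], [-0.25, 0.5, -0.45], [-0.26, 0.51, -0.44]]
xyz [[0.18, -0.77, 0.45], [0.2, -0.78, 0.45], [0.21, -0.77, 0.42]]
dr  [[-0.25, 0.5, -0.45], [-0.26, 0.51, -0.45], [-0.25, 0.5, -0.45]]
end [ 599.2 -290.5  140.3]
```

{"api": "carry_out", "payload": {"xyz": [[0,0,-0.42],[0,0,-0.41],[0,0,-0.42]], "dr": [[0,0,0],[0,0,0],[0,0,0]]}}

```text
time: 4.15
tool_pos: [617.2, 222.3, 279.5]
tcp_rot: [-3.005, 0.453, -3.073]
contact_force: [0.2, 0.2, -0.4]
grip_width: 34.6
```

{"api": "carry_out", "payload": {"xyz": [[0.2,-0.74,-0.04],[0.21,-0.74,-0.04],[0.2,-0.74,-0.04],[0.21,-0.74,-0.04],[0.2,-0.75,-0.04],[0.14,-0.75,0.51],[0.15,-0.76,0.48],[0.16,-0.77,0.48]], "dr": [[0,0,0],[0,0,0],[0,0,0],[0,0,0],[0,0,0],[-0.26,0.51,-0.45],[-0.25,0.5,-0.45],[-0.26,0.51,-0.44]]}}

```text
time: 5.15
tool_pos: [579.4, -148.6, 215.1]
tcp_rot: [-3.055, 0.22, -2.9]
contact_force: [1.7, 0.7, 0.3]
grip_width: 34.4
```

{"api": "carry_out", "payload": {"xyz": [[0.18,-0.77,0.45],[0.2,-0.78,0.45],[0.21,-0.77,0.42],[0,0,0],[0,0,0]], "dr": [[-0.25,0.5,-0.45],[-0.26,0.51,-0.45],[-0.25,0.5,-0.45],[0,0,0],[0,0,0]]}}

```text
time: 5.78
tool_pos: [598.3, -291.1, 140.1]
tcp_rot: [-3.142, 0.001, -2.721]
contact_force: [-0.5, -0.1, 0.8]
grip_width: 34.3
```

```bash
python3 snap.py g1 t 310 100 140 150 3 s 240 200 120 160 3; python3 -c "
from h import *
p,Q,o=cur();print(p,Q.round(2),o['time'],o['contact_force'],o['joint_positions'].round(2))
t=GW(50);t[2]=25.5
plan([(t,GR,4)])
"
```

```text
[ 598.60735341 -290.41014002  141.65063672] [[-0.91 -0.41  0.  ]
 [-0.41  0.91 -0.  ]
 [-0.   -0.   -1.  ]] 5.875 [ 0.08375513 -0.57797055  0.79074629] [-0.57  0.69  1.24  0.    1.21 -2.56]
xyz [[0.0, 0.0, 0.48], [0.0, 0.0, 0.49], [0.0, -0.01, 0.48], [-0.01, 0.0, 0.49]]
dr  [[0.0, 0.0, 0.0], [-0.01, 0.01, -0.01], [0.0, 0.0, 0.0], [0.0, 0.0, 0.0]]
end [ 599.6 -290.8   25.3]
```

View pics/g1.png

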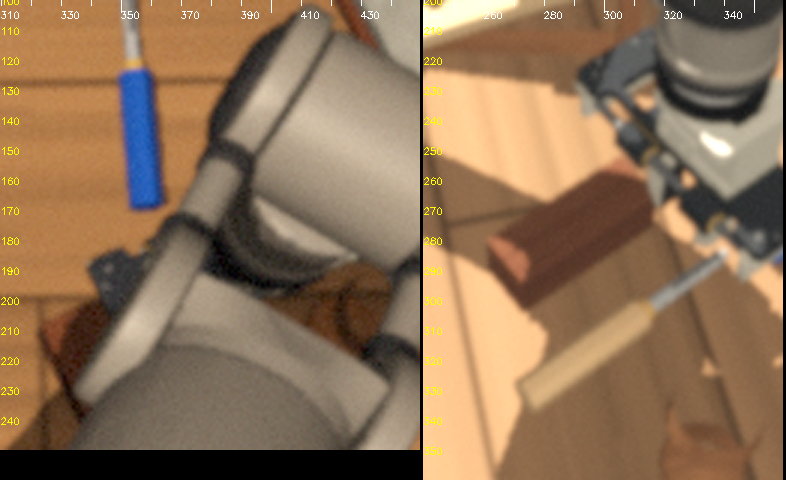

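The gripper hovers over the shank. The body is long in the jaw direction, so it would hit the goblet if I gripped mid-handle here. I'll grip the shank first and slide the gouge clear of the goblet.

{"api": "carry_out", "payload": {"xyz": [[0,0,0.5],[0,0,0.5],[-0.01,-0.01,0.5],[0,0,0.25],[0,0,0.18],[0,0,0]], "dr": [[0,0,0],[0,0,0],[0,0,0],[0,0,0],[0,0,0],[0,0,0]]}}

```text
time: 6.62
tool_pos: [599.2, -291.4, 24.3]
tcp_rot: [-3.141, 0.0, -2.719]
contact_force: [0.6, 0.1, 0.6]
grip_width: 34.4
```

```bash
python3 snap.py g2 s 240 200 130 160 4; python3 -c "
from h import *
p,Q,o=cur();print(p,o['contact_force'],o['time'])
"
```

```text
[ 599.50304917 -291.68327325   24.87182036] [-0.53612537  0.13904351  0.50619449] 6.675
```

View pics/g2.png

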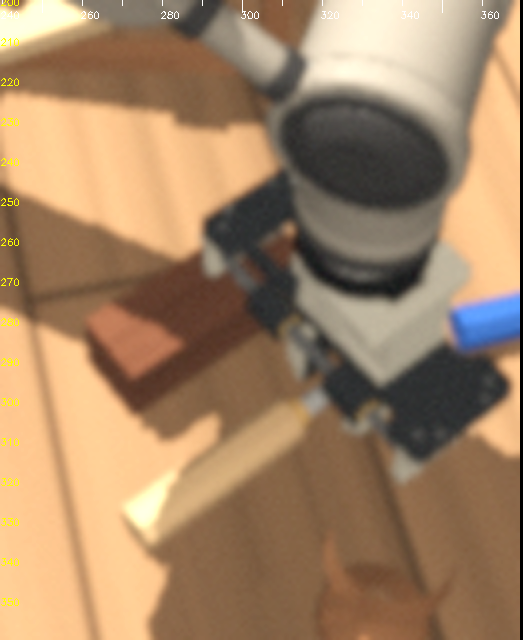

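{"api": "carry_out", "payload": {"xyz": [[0,0,0],[0,0,0],[0,0,0],[0,0,0],[0,0,0],[0,0,0]], "dr": [[0,0,0],[0,0,0],[0,0,0],[0,0,0],[0,0,0],[0,0,0]], "gripper": -1}}

```text
time: 7.42
tool_pos: [599.3, -291.7, 24.3]
tcp_rot: [-3.141, 0.0, -2.719]
contact_force: [0.1, 0.1, 2.2]
grip_width: 10.9
```

{"api": "carry_out", "payload": {"xyz": [[0,0.1,-0.03],[0,0.1,0],[-0.25,0,0],[-0.25,0,0],[-0.25,0,0],[-0.25,0,0],[0,0,0.03],[0,0,0]], "dr": [[0,0,0],[0,0,0],[0,0,0],[0,0,0],[0,0,0],[0,0,0],[0,0,0],[0,0,0]]}}

```text
time: 8.43
tool_pos: [649.8, -255.9, 24.5]
tcp_rot: [-3.141, 0.001, -2.718]
contact_force: [2.0, 1.7, 0.7]
grip_width: 11.1
```

{"api": "carry_out", "payload": {"xyz": [[0,0,0],[0,0,0],[0,0,0],[0,0,0]], "dr": [[0,0,0],[0,0,0],[0,0,0],[0,0,0]], "gripper": -0.25}}

```text
time: 8.93
tool_pos: [648.6, -256.3, 23.9]
tcp_rot: [3.141, -0.0, -2.719]
contact_force: [0.4, -0.9, 0.3]
grip_width: 34.0
```

{"api": "carry_out", "payload": {"xyz": [[0,0,-0.4],[0,0,-0.6],[0,0,-0.8],[0,0.5,-0.8],[0,1,-0.6],[0,1,0],[0,1,0],[0,0,0]], "dr": [[0,0,0],[0,0,0],[0,0,0],[0,0,0],[0,0,0],[0,0,0],[0,0,0],[0,0,0]]}}

```text
time: 9.93
tool_pos: [563.7, -66.9, 212.8]
tcp_rot: [3.141, -0.0, -2.715]
contact_force: [0.2, -0.4, -0.0]
grip_width: 34.4
```

```bash
python3 snap.py g3 s 250 230 130 150 4 t 310 130 70 150 4;  python3 -c "
from h import *
p,Q,o=cur();print(p,o['contact_force'],o['time'],o['joint_positions'].round(2))
"
```

```text
[565.62579383 -70.19696142 212.69959962] [-0.23176331 -1.40365947  0.12604097] 10.025 [-0.26  0.45  1.45 -0.    1.23 -2.25]
```

View pics/g3.png

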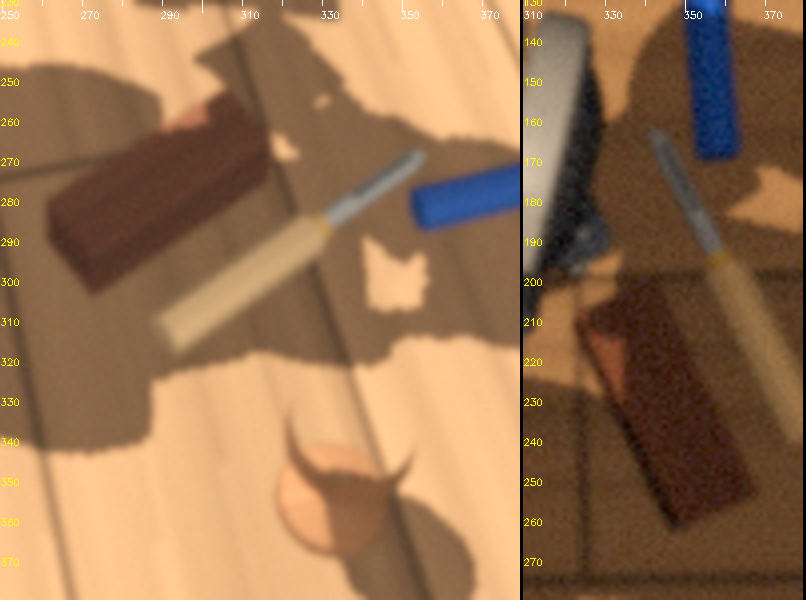

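Run:
```python
from h import *
np.set_printoptions(precision=1,suppress=True)
tip=tri((342.6,162.9),(354.6,268.2));b=tri((379,239.8),(292.6,312.4));f=tri((310+(722-523)/4,130+258/4),(250+320/4,230+222/4));print(tip,b,f)
for t,s in [((342.6,162.9),(354.6,268.2)),((379,239.8),(292.6,312.4)),((359.5,194.2),(329.7,285.2))]: print(onz("t",t,13),onz("s",s,13))
g=GW(60,12);print("expected",g,GW(165,12),GW(-45,12))
d=tip[0]-b[0];print(np.degrees(np.arctan2(d[1],d[0])),np.linalg.norm(d))
```

```text
(array([ 698.5, -234. ,   13.1]), np.float64(0.9541656650166156)) (array([ 510.4, -315.7,    9.1]), np.float64(6.083932470831961)) (array([ 618.2, -271.9,   19.6]), np.float64(1.6580649695094047))
[ 699.1 -234.1   13. ] [ 698.1 -234.    13. ]
[ 507.  -314.4   13. ] [ 512.8 -317.7   13. ]
[ 619.4 -272.5   13. ] [ 620.4 -267.4   13. ]
expected [ 603.5 -275.7   13. ] [ 699.2 -232.5   13. ] [ 507.8 -318.9   13. ]
23.470230011246674 205.18368939611727
```

```bash
cat >> h.py <<'E'
GY2=np.radians(24.2); G2=np.array([603.5,-275.5,13])
GR2=R.from_euler("xyz",[np.pi,0,GY2+np.pi]).as_matrix()
GG=G2+np.array([np.cos(GY2),np.sin(GY2),0])*-12
E
python3 - <<'E'
from h import *
a=GG.copy();a[2]=130;b=GG.copy();b[2]=24.8
S=plan([(a,GR2,5)]);plan([(b,GR2,4)],start=S)
E
```

```text
xyz [[0.21, -0.68, 0.28], [0.2, -0.67, 0.27], [0.21, -0.68, 0.28], [0.21, -0.67, 0.28], [0.2, -0.68, 0.27]]
dr  [[0.0, 0.0, 0.0], [0.0, 0.0, 0.0], [0.0, 0.0, 0.01], [-0.01, 0.0, 0.0], [0.0, 0.0, 0.0]]
end [ 592.7 -280.5  130. ]
xyz [[0.0, 0.0, 0.44], [0.0, 0.0, 0.44], [0.0, 0.0, 0.44], [0.0, 0.0, 0.43]]
dr  [[0.0, 0.0, 0.0], [0.0, 0.0, 0.0], [0.0, 0.0, 0.0], [0.0, 0.0, 0.0]]
end [ 592.7 -280.5   25. ]
```

{"api": "carry_out", "payload": {"xyz": [[0.21,-0.68,0.28],[0.2,-0.67,0.27],[0.21,-0.68,0.28],[0.21,-0.67,0.28],[0.2,-0.68,0.27],[0,0,0],[0,0,0]], "dr": [[0,0,0],[0,0,0],[0,0,0],[0,0,0],[0,0,0],[0,0,0],[0,0,0]], "gripper": -0.15}}

```text
time: 10.9
tool_pos: [592.0, -281.5, 129.0]
tcp_rot: [3.141, -0.0, -2.72]
contact_force: [-0.3, 0.0, -1.0]
grip_width: 39.3
```

Run:
```python
from h import *
b=GG.copy();b[2]=24.8
P,T,o=cur();print(P,GG,o['grip_width'])
plan([(b,GR2,4)])
```

```text
[ 592.01477304 -281.4910765   128.95888304] [ 592.55455861 -280.41907641   13.        ] 39.28614904883447
xyz [[0.0, 0.0, 0.43], [-0.01, 0.01, 0.44], [0.0, 0.0, 0.43], [-0.01, 0.0, 0.44]]
dr  [[0.0, 0.0, 0.0], [0.0, 0.0, 0.0], [0.0, 0.0, -0.01], [0.0, 0.0, 0.0]]
end [ 592.8 -280.4   24.6]
```

{"api": "carry_out", "payload": {"xyz": [[0,0,0.5],[-0.01,0.01,0.5],[0,0,0.44],[0,0,0.2],[0,0,0.1],[0,0,0]], "dr": [[0,0,0],[0,0,0],[0,0,0],[0,0,0],[0,0,0],[0,0,0]]}}

```text
time: 11.65
tool_pos: [592.9, -279.9, 25.6]
tcp_rot: [-3.141, 0.0, -2.719]
contact_force: [0.0, 0.7, 0.5]
grip_width: 38.8
```

```bash
python3 snap.py g4 s 250 210 130 170 4;  python3 -c "
from h import *
p,Q,o=cur();print(p,o['contact_force'],o['time'],o['joint_positions'].round(2))
"
```

```text
[ 593.03861435 -280.09007438   25.96605654] [0.02543945 0.22888088 0.24501647] 11.7 [-0.56  0.8   1.37 -0.    0.97 -2.55]
```

View pics/g4.png

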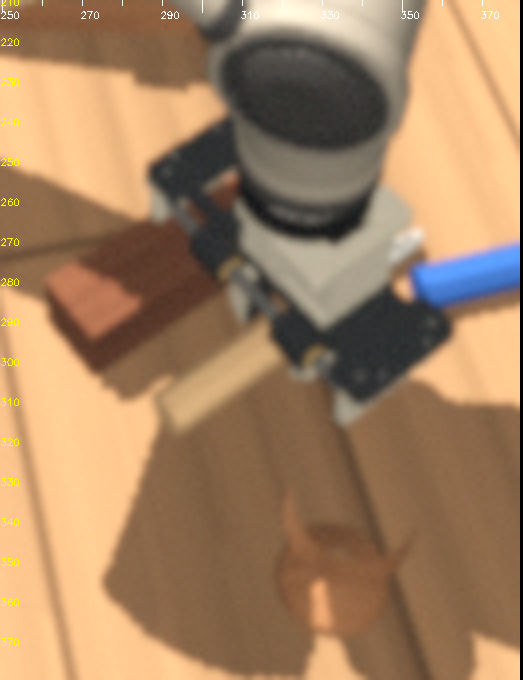

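Handle is between the pads. Close and lift.

{"api": "carry_out", "payload": {"xyz": [[0,0,0],[0,0,0],[0,0,0],[0,0,0],[0,0,0]], "dr": [[0,0,0],[0,0,0],[0,0,0],[0,0,0],[0,0,0]], "gripper": -1}}

```text
time: 12.32
tool_pos: [593.0, -280.3, 25.8]
tcp_rot: [-3.14, 0.001, -2.719]
contact_force: [0.3, -0.6, 5.4]
grip_width: 25.9
```

{"api": "carry_out", "payload": {"xyz": [[0,0,-0.3],[0,0,-0.5],[0,0,-0.7],[0,0,-0.8],[0,0,-0.8],[0,0,-0.5],[0,0,0]], "dr": [[0,0,0],[0,0,0],[0,0,0],[0,0,0],[0,0,0],[0,0,0],[0,0,0]]}}

```text
time: 13.2
tool_pos: [593.2, -280.2, 244.0]
tcp_rot: [-3.137, 0.003, -2.719]
contact_force: [0.2, -0.3, -4.0]
grip_width: 25.7
```

```bash
python3 snap.py g5 s 250 150 150 130 4;  python3 -c "
from h import *
p,Q,o=cur();print(p,o['contact_force'],o['moment'],o['time'],o['joint_positions'].round(2),o['grip_width'])
"
```

```text
[ 592.38980664 -279.69808064  241.35943972] [ 0.3756105  -0.29747347 -2.27330108] [ 0.11158627  0.02260669 -0.02383242] 13.25 [-0.56  0.59  1.14  0.    1.41 -2.55] 25.66679274339073
```

View pics/g5.png

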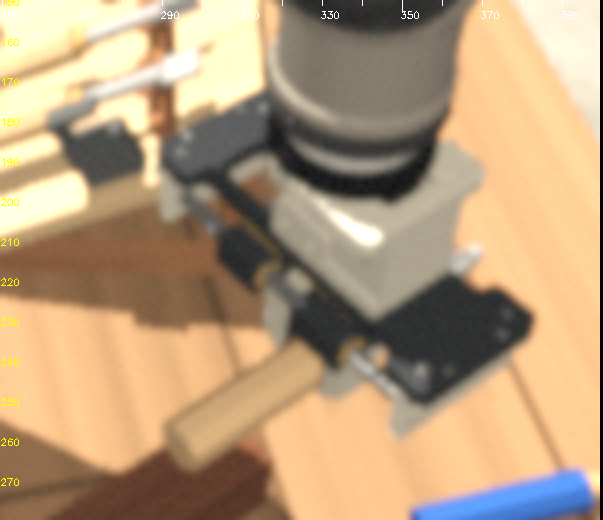

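```bash
cat >> h.py <<'E'
RP=toolR((-1,0))
E
python3 - <<'E'
from h import *
v=np.array([560,-60,330.])
S=plan([(v,GR2,None),(W([-12,0,112]),RP,None)])
print(W([-12,0,112]),W([-12,0,12.5]))
E
```

```text
xyz [[-0.2, 0.71, -0.3], [-0.2, 0.71, -0.29], [-0.21, 0.72, -0.3], [-0.2, 0.71, -0.29], [-0.2, 0.71, -0.3], [-0.09, 0.59, 0.29], [-0.01, 0.61, 0.28], [0.05, 0.61, 0.26]]
dr  [[0.0, 0.0, 0.0], [0.0, 0.0, 0.0], [0.0, 0.0, 0.0], [0.0, 0.0, 0.0], [0.0, 0.0, 0.0], [0.16, -0.46, 0.66], [0.16, -0.47, 0.67], [0.16, -0.46, 0.66]]
xyz [[0.13, 0.6, 0.24], [0.21, 0.6, 0.22], [0.27, 0.57, 0.19], [0.33, 0.56, 0.16]]
dr  [[0.16, -0.46, 0.67], [0.16, -0.47, 0.66], [0.16, -0.46, 0.67], [0.15, -0.46, 0.66]]
end [492.  182.7 209.1]
[492.01182485 182.57478605 208.84484471] [535.89869486 171.87632035 120.18969556]
```

{"api": "carry_out", "payload": {"xyz": [[-0.2,0.71,-0.3],[-0.2,0.71,-0.29],[-0.21,0.72,-0.3],[-0.2,0.71,-0.29],[-0.2,0.71,-0.3],[-0.09,0.59,0.29],[-0.01,0.61,0.28],[0.05,0.61,0.26]], "dr": [[0,0,0],[0,0,0],[0,0,0],[0,0,0],[0,0,0],[0.16,-0.46,0.66],[0.16,-0.47,0.67],[0.16,-0.46,0.66]]}}

```text
time: 14.25
tool_pos: [529.4, 45.1, 274.9]
tcp_rot: [-3.103, 0.198, -2.997]
contact_force: [0.0, 0.5, -2.3]
grip_width: 25.5
```

{"api": "carry_out", "payload": {"xyz": [[0.13,0.6,0.24],[0.21,0.6,0.22],[0.27,0.57,0.19],[0.33,0.56,0.16],[0,0,0],[0,0,0]], "dr": [[0.16,-0.46,0.67],[0.16,-0.47,0.66],[0.16,-0.46,0.67],[0.15,-0.46,0.66],[0,0,0],[0,0,0]]}}

```text
time: 15.0
tool_pos: [494.5, 171.0, 212.5]
tcp_rot: [-3.128, 0.447, 2.934]
contact_force: [0.8, -0.0, -2.0]
grip_width: 25.6
```

```bash
python3 snap.py r1 s 205 75 120 140 4 t 110 130 75 140 4;  python3 -c "
from h import *
np.set_printoptions(precision=1,suppress=True)
p,Q,o=cur();print(p,M.T@(p-CR),(M.T@Q).round(3),o['contact_force'],o['time'],o['joint_positions'].round(2),o['grip_width'])
for x in(-105,10,105):
  q=p+Q@[-12-x,0,12.5];print(x,proj('s',q),proj('t',q))
"
```

```text
[495.3 170.5 213.4] [ -4.5 -11.  113.3] [[-1. -0. -0.]
 [-0.  1.  0.]
 [ 0.  0. -1.]] [ 0.5 -0.8 -1.8] 15.1 [ 0.3  0.2  1.9 -0.4  0.7 -0.8] 25.7606179429653
-105 [219.5 135.6] [149.8 280.6]
10 [255.1 121.3] [154.5 227.6]
105 [286.2 108.8] [158.6 180.3]
```

View pics/r1.png

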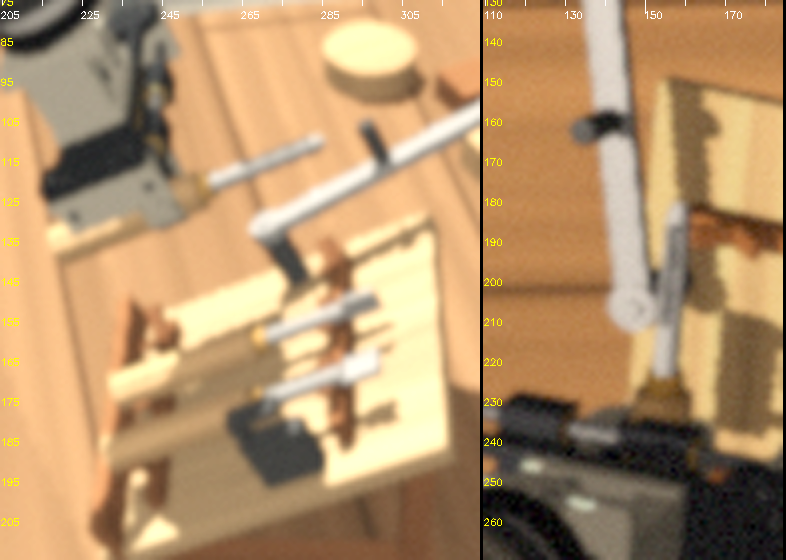

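Run:
```python
from h import *
S=plan([(W([-12,0,112]),RP,2),(W([-12,0,32.5]),RP,4)])
```

```text
xyz [[0.06, 0.09, 0.01], [0.06, 0.1, 0.01], [0.0, 0.0, 0.33], [0.0, 0.0, 0.33], [0.0, 0.0, 0.34], [0.0, -0.01, 0.33]]
dr  [[0.0, -0.08, 0.09], [0.0, -0.08, 0.1], [0.0, 0.0, 0.0], [0.0, 0.0, 0.0], [0.0, 0.0, 0.0], [0.0, 0.0, 0.0]]
end [527.1 173.7 138. ]
```

{"api": "carry_out", "payload": {"xyz": [[0.06,0.09,0.01],[0.06,0.1,0.01],[0,0,0.33],[0,0,0.33],[0,0,0.34],[0,0,0.33],[0,0,0],[0,0,0]], "dr": [[0,-0.08,0.09],[0,-0.08,0.1],[0,0,0],[0,0,0],[0,0,0],[0,0,0],[0,0,0],[0,0,0]]}}

```text
time: 16.1
tool_pos: [527.4, 174.7, 138.9]
tcp_rot: [3.14, 0.473, 2.901]
contact_force: [0.3, -0.5, -1.7]
grip_width: 25.4
```

```bash
python3 snap.py r2 s 205 85 120 120 5 t 125 130 35 140 4;  python3 -c "
from h import *
np.set_printoptions(precision=1,suppress=True)
p,Q,o=cur();print(p,M.T@(p-CR),(M.T@Q).round(3),o['contact_force'],o['time'],o['joint_positions'].round(2),o['grip_width'])
for x in(-105,10,105):
  q=p+Q@[-12-x,0,12.5];print(x,proj('s',q),proj('t',q))
"
```

```text
[527.3 175.1 139.2] [-11.5   1.1  33.6] [[-1.  0.  0.]
 [ 0.  1.  0.]
 [-0.  0. -1.]] [-0.3  0.3 -2.7] 16.2 [ 0.3  0.4  1.9 -0.5  0.5 -0.6] 25.521643701431394
-105 [233.  152.8] [158.3 264.9]
10 [266.5 139.8] [163.8 216.9]
105 [295.9 128.4] [168.6 174. ]
```

View pics/r2.png

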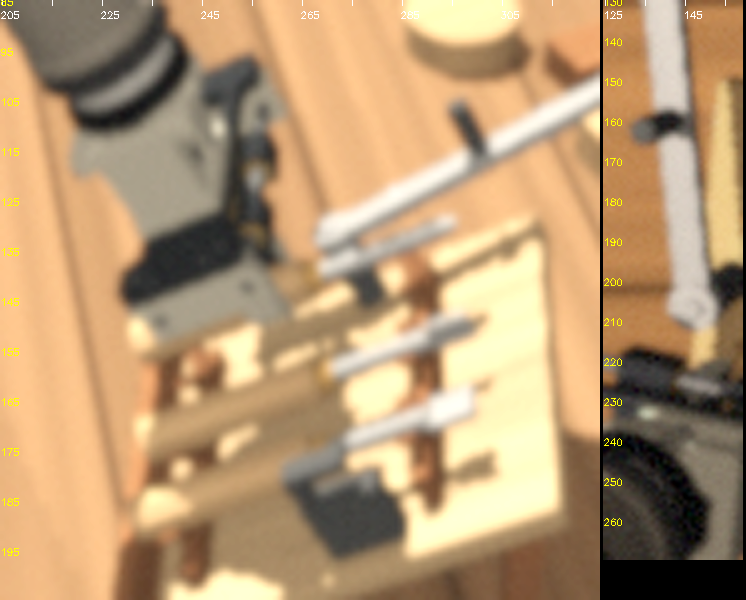

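{"api": "carry_out", "payload": {"xyz": [[0,-0.01,0.08],[0,-0.01,0.08],[0,0,0.06],[0,0,0.05],[0,0,0],[0,0,0]], "dr": [[0,0,0],[0,0,0],[0,0,0],[0,0,0],[0,0,0],[0,0,0]]}}

```text
time: 16.95
tool_pos: [533.9, 172.4, 123.8]
tcp_rot: [3.14, 0.472, 2.902]
contact_force: [0.4, 0.3, -4.4]
grip_width: 25.4
```

```bash
python3 -c "
from h import *
np.set_printoptions(precision=1,suppress=True)
p,Q,o=cur();print(M.T@(p-CR),o['contact_force'],o['moment'],o['time'],o['grip_width'])
"
```

```text
[-12.2  -0.   16.6] [ 0.4  0.3 -4.4] [ 0.2  0.4 -0. ] 16.95 25.445174856443817
```

{"api": "carry_out", "payload": {"xyz": [[0,0,0.03],[0,0,0],[0,0,0]], "dr": [[0,0,0],[0,0,0],[0,0,0]]}}

```text
time: 17.32
tool_pos: [534.7, 172.1, 122.2]
tcp_rot: [3.14, 0.472, 2.902]
contact_force: [0.1, 0.0, -2.1]
grip_width: 25.9
```

{"api": "carry_out", "payload": {"xyz": [[0,0,0.03],[0,0,0],[0,0,0]], "dr": [[0,0,0],[0,0,0],[0,0,0]]}}

```text
time: 17.7
tool_pos: [535.5, 171.9, 120.5]
tcp_rot: [3.14, 0.472, 2.902]
contact_force: [0.6, 0.0, -2.7]
grip_width: 25.7
```

```bash
python3 snap.py r3 s 215 105 100 100 6;python3 -c "
from h import *
np.set_printoptions(precision=1,suppress=True)
p,Q,o=cur();print(M.T@(p-CR),o['contact_force'],M.T@o['contact_force'],o['moment'],o['time'],o['grip_width'])
for x in(-105,10,105):
  q=p+Q@[-12-x,0,12.5];print(x,proj('s',q),proj('t',q))
"
```

```text
[-12.2  -0.1  13. ] [ 0.6 -0.1 -2.6] [-0.7  0.1 -2.6] [ 0.1  0.4 -0.1] 17.75 25.448457968410704
-105 [236.2 157.7] [162.3 261.5]
10 [269.5 145. ] [167.8 214.4]
105 [298.7 133.9] [172.7 172.4]
```

View pics/r3.png

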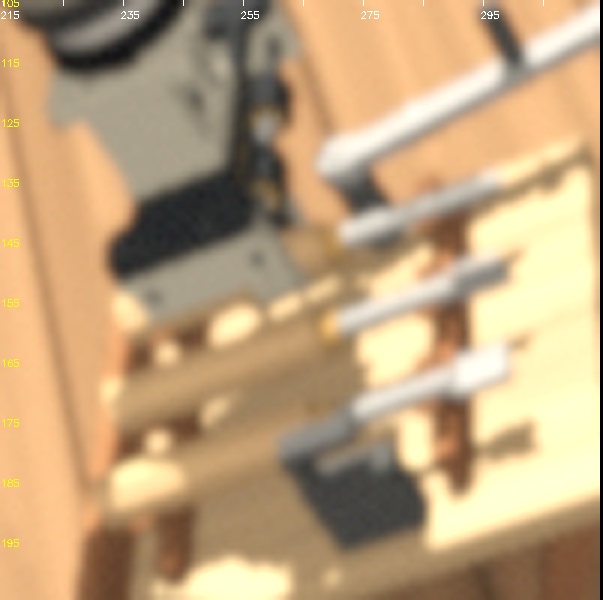

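{"api": "carry_out", "payload": {"xyz": [[0,0,0.02],[0,0,0],[0,0,0]], "dr": [[0,0,0],[0,0,0],[0,0,0]]}}

```text
time: 18.12
tool_pos: [536.2, 172.0, 119.7]
tcp_rot: [3.14, 0.473, 2.902]
contact_force: [-0.7, 2.6, -0.5]
grip_width: 25.7
```

{"api": "carry_out", "payload": {"xyz": [[0,0,0.02],[0,0,0],[0,0,0]], "dr": [[0,0,0],[0,0,0],[0,0,0]]}}

```text
time: 18.5
tool_pos: [536.3, 172.1, 119.5]
tcp_rot: [3.139, 0.474, 2.902]
contact_force: [-8.9, 2.8, 9.6]
grip_width: 25.7
```

{"api": "carry_out", "payload": {"xyz": [[0,0,0.02],[0,0,0],[0,0,0]], "dr": [[0,0,0],[0,0,0],[0,0,0]]}}

```text
time: 18.88
tool_pos: [536.4, 172.1, 119.4]
tcp_rot: [3.139, 0.474, 2.902]
contact_force: [-18.1, 3.5, 21.5]
grip_width: 25.7
```

{"api": "carry_out", "payload": {"xyz": [[0,0,-0.02],[0,0,0],[0,0,0]], "dr": [[0,0,0],[0,0,0],[0,0,0]]}}

```text
time: 19.25
tool_pos: [536.3, 172.1, 119.5]
tcp_rot: [3.139, 0.473, 2.902]
contact_force: [-9.9, 3.3, 10.6]
grip_width: 25.6
```

{"api": "carry_out", "payload": {"xyz": [[0,0,0],[0,0,0],[0,0,0],[0,0,0],[0,0,0]], "dr": [[0,0,0],[0,0,0],[0,0,0],[0,0,0],[0,0,0]], "gripper": -0.15}}

```text
time: 19.88
tool_pos: [536.6, 171.6, 118.3]
tcp_rot: [3.14, 0.472, 2.902]
contact_force: [-0.5, -0.1, 0.1]
grip_width: 39.2
```

{"api": "carry_out", "payload": {"xyz": [[0,0,-0.15],[0,0,-0.3],[0,0,-0.5],[0,0,-0.5],[0,0,-0.5],[0.5,0,-0.5],[0.5,0,0],[0,0,0]], "dr": [[0,0,0],[0,0,0],[0,0,0],[0,0,0],[0,0,0],[0,0,0],[0,0,0],[0,0,0]]}}

```text
time: 20.88
tool_pos: [417.6, 200.3, 222.5]
tcp_rot: [3.14, 0.472, 2.905]
contact_force: [0.4, -0.3, -0.2]
grip_width: 38.9
```

```bash
python3 snap.py r4 s 215 95 110 120 4 t 120 100 80 140 4;python3 -c "
from h import *
np.set_printoptions(precision=1,suppress=True)
p,Q,o=cur();print(M.T@(p-CR),o['contact_force'],o['time'],o['grip_width'])
for x in(10,105):
  q=W([x,0,0]);print(x,proj('s',q),proj('t',q))
"
```

```text
[-71.5   0.3 158.4] [ 0.2  0.1 -0.5] 20.975 38.75852023720459
10 [269.7 145.1] [167.9 214.2]
105 [298.8 134. ] [172.8 172.2]
```

View pics/r4.png

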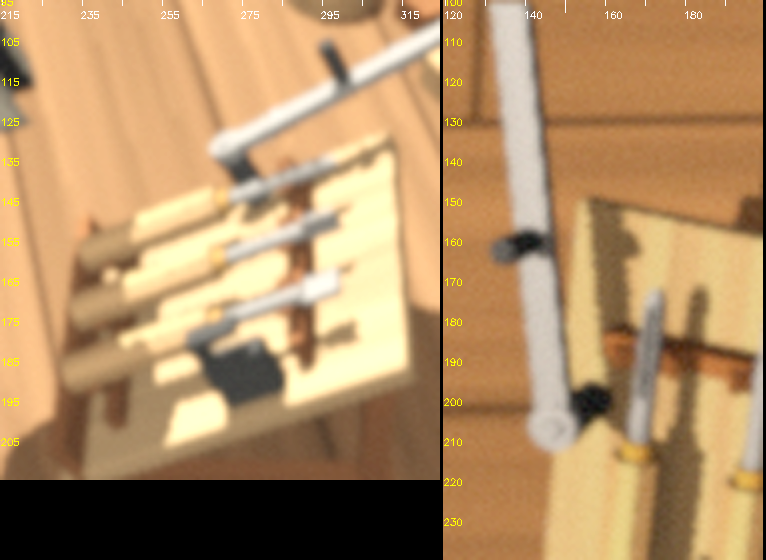

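Run:
```python
from h import *
np.set_printoptions(precision=1,suppress=True)
ke=tri((134.5,161.8),(296.7,106));kb=tri((140.5,160),(301,115.5));hg=tri((120+110/4,100+428/4),(215+222/4,95+150/4))
for q in (ke,kb,hg): print(M.T@(q[0]-CR),q[1])
for th in (1.65,1.7,1.75,1.8): print(th,M.T@(keepP(th,57)-CR),proj('t',keepP(th,57)),proj('s',keepP(th,57)))
```

```text
[122.8  61.9  50.4] 0.91798207617861
[118.9  66.4  12. ] 0.15750687875873928
[19.  42.  11.6] 2.812857783291132
1.65 [123.2  48.9  57. ] [139.4 163.9] [296.1 106.8]
1.7 [122.7  53.9  57. ] [136.9 163.6] [295.9 105.8]
1.75 [121.9  58.8  57. ] [134.5 163.4] [295.6 105. ]
1.8 [120.9  63.7  57. ] [132.  163.4] [295.3 104.1]
```

Run:
```python
from h import *
th=1.77
S=plan([(keepP(th,112),keepR(th),None)])
plan([(keepP(th,48.5),keepR(th),4)],start=S)
```

```text
xyz [[-0.8, 0.25, 0.2], [-0.82, 0.21, 0.19], [-0.83, 0.17, 0.2], [-0.83, 0.13, 0.19]]
dr  [[0.0, 0.01, -0.36], [0.01, 0.0, -0.35], [0.0, 0.01, -0.36], [0.01, 0.0, -0.36]]
end [622.1 213.3 269.5]
xyz [[0.0, 0.0, 0.26], [0.0, 0.0, 0.27], [0.0, 0.0, 0.26], [0.0, 0.0, 0.27]]
dr  [[0.0, 0.0, 0.0], [0.0, 0.0, 0.0], [0.0, 0.0, 0.0], [0.0, 0.0, 0.0]]
end [650.1 206.5 212.8]
```

{"api": "carry_out", "payload": {"xyz": [[-0.8,0.25,0.2],[-0.82,0.21,0.19],[-0.83,0.17,0.2],[-0.83,0.13,0.19],[0,0,0],[0,0,0]], "dr": [[0,0.01,-0.36],[0.01,0,-0.35],[0,0.01,-0.36],[0.01,0,-0.36],[0,0,0],[0,0,0]]}}

```text
time: 21.72
tool_pos: [621.7, 212.1, 267.4]
tcp_rot: [-3.039, 0.458, 3.124]
contact_force: [0.2, 0.9, 0.2]
grip_width: 39.3
```

```bash
python3 snap.py c1 s 225 50 110 110 5 ;python3 - <<'E'
from h import *
th=1.77
p,Q,o=cur();print(p,(M.T@(p-CR)).round(1),M.T@(keepP(th,0)-CR))
plan([(keepP(th,48.5),keepR(th),4)])
E
```

```text
[621.14493924 212.29114726 267.46790629] [120.1  59.5 110.5] [ 1.21522447e+02  6.07888815e+01 -1.66874577e-14]
xyz [[-0.01, 0.0, 0.26], [0.0, 0.01, 0.26], [-0.01, 0.0, 0.25], [-0.01, 0.01, 0.26]]
dr  [[0.0, -0.01, 0.0], [-0.01, 0.0, 0.0], [0.0, -0.01, 0.0], [0.0, 0.0, 0.0]]
end [650.  206.7 213.1]
```

View pics/c1.png

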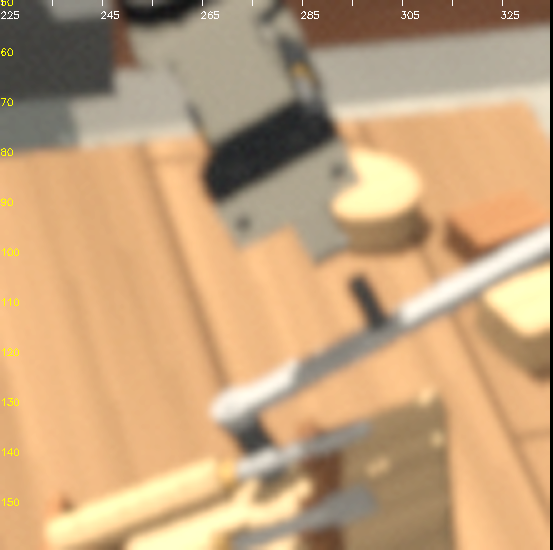

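{"api": "carry_out", "payload": {"xyz": [[-0.01,0,0.26],[0,0.01,0.26],[-0.01,0,0.25],[-0.01,0.01,0.26],[0,0,0]], "dr": [[0,-0.01,0],[-0.01,0,0],[0,-0.01,0],[0,0,0],[0,0,0]]}}

```text
time: 22.4
tool_pos: [650.5, 206.8, 211.5]
tcp_rot: [-3.04, 0.459, 3.126]
contact_force: [-0.0, 0.3, 0.5]
grip_width: 38.9
```

{"api": "carry_out", "payload": {"xyz": [[0,0,0],[0,0,0],[0,0,0]], "dr": [[0,0,0],[0,0,0],[0,0,0]], "gripper": -0.4}}

```text
time: 22.78
tool_pos: [650.7, 207.4, 214.3]
tcp_rot: [-3.041, 0.463, 3.126]
contact_force: [0.1, -0.0, -0.4]
grip_width: 27.9
```

```bash
python3 snap.py c2 s 225 50 110 110 4 t 110 110 60 110 4;python3 - <<'E'
from h import *
p,Q,o=cur();print(p,(M.T@(p-CR)).round(1),o['grip_width'],o['contact_force'])
a=np.linspace(1.77,0.15,17)[1:]
plan([(keepP(t,48.5),keepR(t),1) for t in a])
E
```

```text
[650.67050753 207.28092059 214.04845556] [122.5  61.6  49.3] 27.466704766345504 [0.52490119 0.01176447 0.4556263 ]
xyz [[0.03, -0.18, 0.01], [0.01, -0.17, 0.0], [0.0, -0.16, 0.0], [0.01, -0.17, 0.0], [0.01, -0.17, 0.0], [0.01, -0.17, 0.0], [0.01, -0.17, 0.0], [0.01, -0.17, 0.0]]
dr  [[0.0, 0.01, 0.73], [0.0, 0.0, 0.72], [0.0, 0.0, 0.73], [0.0, 0.0, 0.72], [0.0, 0.0, 0.73], [0.0, 0.0, 0.72], [0.0, 0.0, 0.73], [0.0, 0.0, 0.72]]
xyz [[0.01, -0.17, 0.0], [0.0, -0.16, 0.0], [0.01, -0.17, 0.0], [0.01, -0.17, 0.0], [0.01, -0.17, 0.0], [0.01, -0.17, 0.0], [0.01, -0.17, 0.0], [0.01, -0.16, 0.0]]
dr  [[0.0, 0.0, 0.73], [0.0, 0.0, 0.72], [0.0, 0.0, 0.73], [0.0, 0.0, 0.72], [0.0, 0.0, 0.73], [0.0, 0.0, 0.72], [0.0, 0.0, 0.73], [0.0, 0.0, 0.72]]
end [550.1 109.2 175.4]
```

View pics/c2.png

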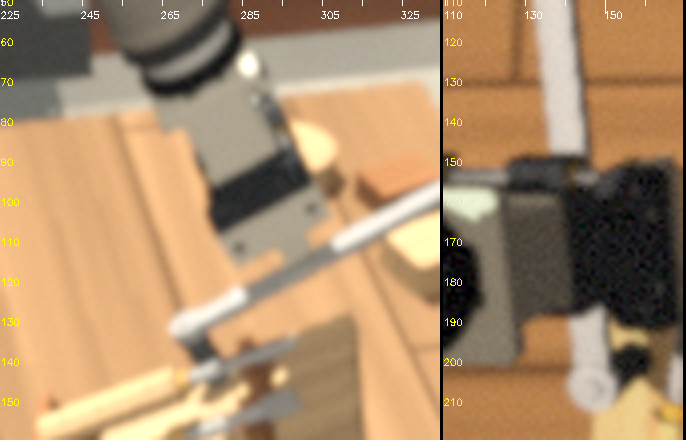

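{"api": "carry_out", "payload": {"xyz": [[0.02,-0.18,0],[0.01,-0.17,0],[0.01,-0.16,0],[0.01,-0.17,0],[0.01,-0.17,0],[0.01,-0.17,0],[0.01,-0.17,0],[0.01,-0.17,0]], "dr": [[0,0,0.73],[0,0,0.72],[0,0,0.73],[0,0,0.72],[0,0,0.73],[0,0,0.72],[0,0,0.73],[0,0,0.72]]}}

```text
time: 23.88
tool_pos: [617.5, 135.1, 206.3]
tcp_rot: [2.854, 0.382, 2.233]
contact_force: [0.9, 0.9, 0.9]
grip_width: 27.2
```

```bash
python3 snap.py c3 s 225 70 110 120 4 t 110 110 80 120 4;python3 - <<'E'
from h import *
p,Q,o=cur();print(p,(M.T@(p-CR)).round(1),M.T@(keepP(.96,48.5)-CR),o['contact_force'])
a=np.linspace(0.96,0.2,9)[1:]
plan([(keepP(t,48.5),keepR(t),1) for t in a])
E
```

```text
[616.71176793 134.7179809  205.71635859] [104.6 -17.   49.1] [105.41915683 -16.35199861  48.5       ] [-0.57057473  0.608413   -0.13404406]
xyz [[0.0, -0.14, 0.01], [0.01, -0.16, 0.0], [0.01, -0.16, 0.0], [0.0, -0.16, 0.0], [0.01, -0.15, 0.0], [0.01, -0.16, 0.0], [0.01, -0.16, 0.0], [0.0, -0.16, 0.0]]
dr  [[0.0, 0.01, 0.68], [0.0, 0.0, 0.68], [0.0, 0.0, 0.68], [0.0, 0.0, 0.68], [0.0, 0.0, 0.68], [0.0, 0.0, 0.68], [0.0, 0.0, 0.68], [0.0, 0.0, 0.68]]
end [554.4 108.4 177.4]
```

View pics/c3.png

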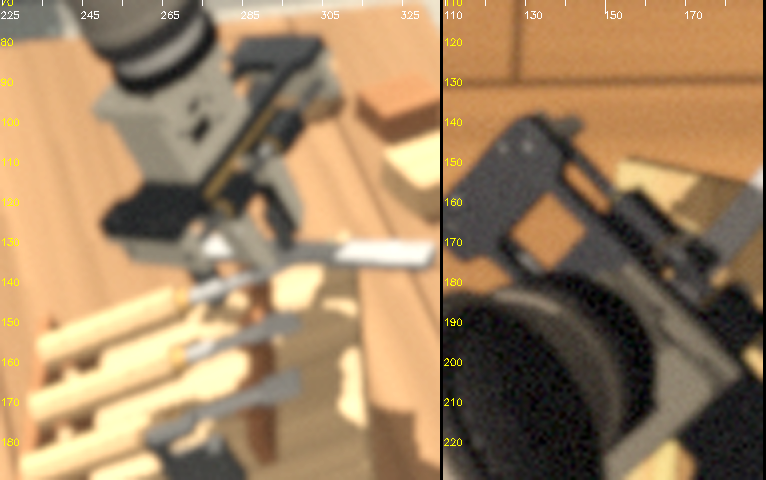

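The bar follows, so I continue.

{"api": "carry_out", "payload": {"xyz": [[0,-0.15,0],[0.01,-0.16,0],[0.01,-0.16,0],[0,-0.16,0],[0.01,-0.15,0],[0.01,-0.16,0],[0.01,-0.16,0],[0,-0.16,0]], "dr": [[0,0,0.68],[0,0,0.68],[0,0,0.68],[0,0,0.68],[0,0,0.68],[0,0,0.68],[0,0,0.68],[0,0,0.68]]}}

```text
time: 24.98
tool_pos: [554.7, 108.9, 178.2]
tcp_rot: [2.676, 0.09, 1.511]
contact_force: [1.5, 0.4, 1.0]
grip_width: 27.2
```

```bash
python3 snap.py c4 s 225 90 110 120 4 t 110 110 80 120 4;python3 - <<'E'
from h import *
p,Q,o=cur();print(p,(M.T@(p-CR)).round(1),M.T@(keepP(.2,48.5)-CR),o['contact_force'])
a=[.14,.08,.02,0]
plan([(keepP(t,48.5),keepR(t),1) for t in a])
E
```

```text
[553.74942359 108.71026892 177.50771501] [ 42.8 -57.1  48.9] [ 43.36693308 -57.00665778  48.5       ] [-0.41323924  0.09586385 -0.22296255]
xyz [[0.0, -0.09, 0.01], [0.01, -0.1, 0.0], [0.0, -0.1, 0.0], [0.0, -0.03, 0.0]]
dr  [[0.0, 0.0, 0.45], [0.0, 0.0, 0.43], [0.0, 0.0, 0.43], [0.0, 0.0, 0.14]]
end [537.1 110.9 168.3]
```

View pics/c4.png

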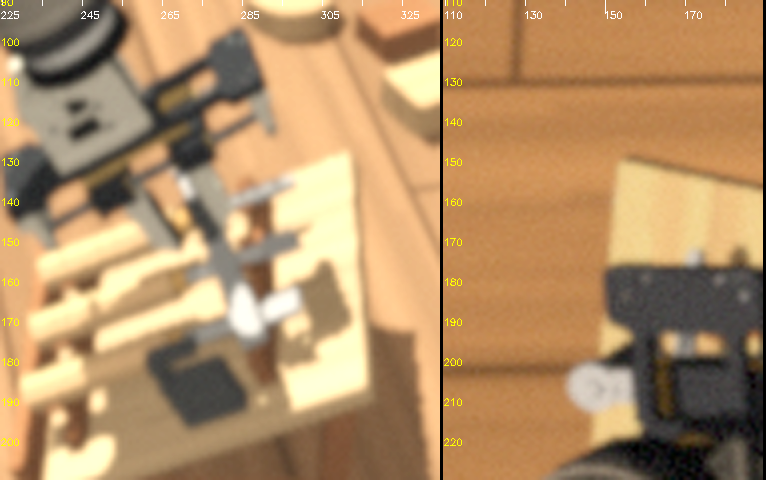

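{"api": "carry_out", "payload": {"xyz": [[0,-0.09,0],[0.01,-0.1,0],[0,-0.1,0],[0,-0.03,0],[0,0,0]], "dr": [[0,0,0.45],[0,0,0.43],[0,0,0.43],[0,0,0.14],[0,0,0]]}}

```text
time: 25.7
tool_pos: [537.7, 110.9, 169.2]
tcp_rot: [2.669, -0.0, 1.332]
contact_force: [0.2, 1.0, -0.4]
grip_width: 27.7
```

{"api": "carry_out", "payload": {"xyz": [[0,-0.04,0],[0,0,0]], "dr": [[0,0,0],[0,0,0]]}}

```text
time: 25.95
tool_pos: [535.2, 111.3, 167.9]
tcp_rot: [2.669, -0.001, 1.331]
contact_force: [-0.6, -0.2, -0.4]
grip_width: 27.3
```

{"api": "carry_out", "payload": {"xyz": [[0,-0.04,0],[0,0,0]], "dr": [[0,0,0],[0,0,0]]}}

```text
time: 26.2
tool_pos: [532.9, 111.8, 166.6]
tcp_rot: [2.67, -0.001, 1.331]
contact_force: [0.7, -0.1, -0.1]
grip_width: 28.0
```

```bash
python3 snap.py c5 s 225 90 110 120 4 t 110 110 80 120 4;python3 - <<'E'
from h import *
p,Q,o=cur();print(p,(M.T@(p-CR)).round(1),o['contact_force'])
E
```

```text
[533.05426698 111.83599272 166.70322707] [ 19.3 -59.   48.7] [0.63727359 0.05102425 0.72717885]
```

View pics/c5.png

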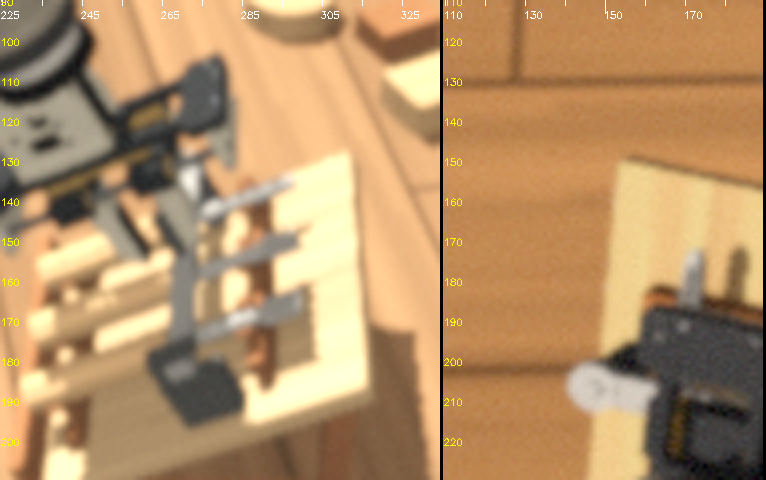

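{"api": "carry_out", "payload": {"xyz": [[0,-0.03,0],[0,0,0]], "dr": [[0,0,0],[0,0,0]]}}

```text
time: 26.55
tool_pos: [532.7, 112.1, 166.6]
tcp_rot: [2.667, -0.002, 1.331]
contact_force: [4.4, -2.8, -1.1]
grip_width: 27.6
```

{"api": "carry_out", "payload": {"xyz": [[0,-0.03,0],[0,0,0]], "dr": [[0,0,0],[0,0,0]]}}

```text
time: 26.8
tool_pos: [532.6, 112.2, 166.7]
tcp_rot: [2.664, -0.002, 1.331]
contact_force: [9.5, -5.5, -1.9]
grip_width: 27.9
```

{"api": "carry_out", "payload": {"xyz": [[0,-0.03,0],[0,0,0]], "dr": [[0,0,0],[0,0,0]]}}

```text
time: 27.05
tool_pos: [532.4, 112.3, 166.7]
tcp_rot: [2.661, -0.003, 1.331]
contact_force: [15.6, -9.1, -2.3]
grip_width: 27.5
```

{"api": "carry_out", "payload": {"xyz": [[0,0.11,0],[0,0.06,0],[0,0,0]], "dr": [[0,0,0],[0,0,0],[0,0,0]]}}

```text
time: 27.42
tool_pos: [537.2, 110.9, 168.9]
tcp_rot: [2.67, -0.001, 1.33]
contact_force: [-0.0, -2.2, -0.7]
grip_width: 27.5
```

{"api": "carry_out", "payload": {"xyz": [[0,0,-0.3],[0,0,-0.5],[0,0,-0.8],[0,0,-0.8],[1,0,-0.3],[1,0,0],[1,0,0],[1,0,0]], "dr": [[0,0,0],[0,0,0],[0,0,0],[0,0,0],[0,0,0],[0,0,0],[0,0,0],[0,0,0]]}}

```text
time: 28.42
tool_pos: [522.6, 363.3, 313.2]
tcp_rot: [2.669, -0.001, 1.331]
contact_force: [1.4, 0.6, 1.3]
grip_width: 27.6
```

```bash
python3 snap.py d1 s 220 100 95 120 4 t 130 150 100 120 4;python3 - <<'E'
from h import *
p,Q,o=cur();print(p,(M.T@(p-CR)).round(1),o['contact_force'],o['time'])
for th in (0,.05): 
  for r in (100,217): print(th,r,proj('t',keepP(th,21 if r==217 else 57,r=r)),proj('s',keepP(th,21 if r==217 else 57,r=r)))
E
```

```text
[522.75849148 366.21882381 311.04577599] [ 22.3 185.7 209.2] [-0.10426216  0.05746787  0.5630005 ] 28.525
0 100 [186.40868045 222.94099995] [263.76048592 142.79300782]
0 217 [245.86275024 229.67884185] [268.38654039 181.04522865]
0.05 100 [186.6529671  220.65021496] [265.36075885 142.15001441]
0.05 217 [246.61555263 224.89622015] [272.06176525 179.69885014]
```

View pics/d1.png

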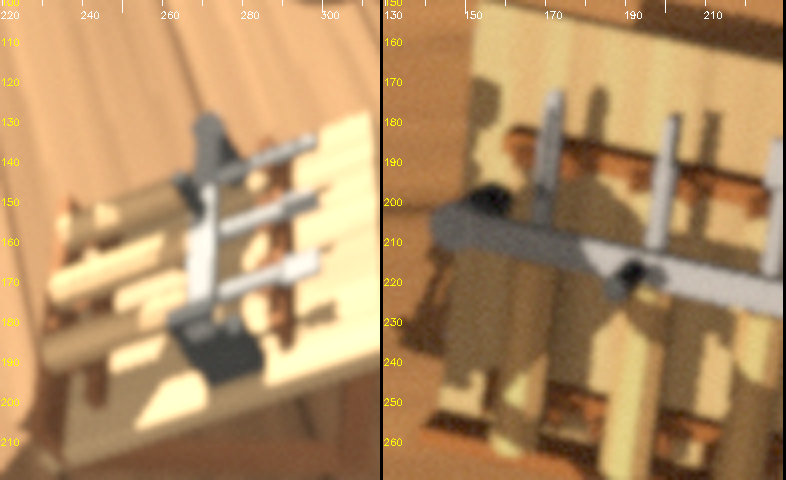

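```bash
python3 snap.py d2 t 138 190 120 60 6 ; python3 snap.py d3 s 245 120 60 90 6
python3 - <<'E'
from h import *
np.set_printoptions(precision=1,suppress=True)
for th in (0,.03,.05,.08): print(th,[proj('t',keepP(th,21,r=r)) for r in (0,150,217)],[proj('s',keepP(th,21,r=r)) for r in (0,150,217)])
E
```

```text
0 [array([146.3, 207. ]), array([214.9, 222.6]), array([245.9, 229.7])] [array([270.8, 129.8]), array([269.2, 163.8]), array([268.4, 181. ])]
0.03 [array([146.3, 207. ]), array([215.2, 220.7]), array([246.3, 226.8])] [array([270.8, 129.8]), array([270.7, 163.2]), array([270.6, 180.3])]
0.05 [array([146.3, 207. ]), array([215.3, 219.3]), array([246.6, 224.9])] [array([270.8, 129.8]), array([271.7, 162.8]), array([272.1, 179.7])]
0.08 [array([146.3, 207. ]), array([215.5, 217.3]), array([246.9, 222. ])] [array([270.8, 129.8]), array([273.1, 162.2]), array([274.3, 178.8])]
```

View pics/d2.png

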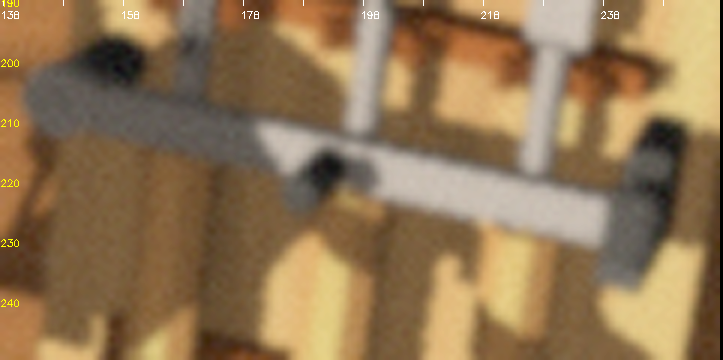

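View pics/d3.png

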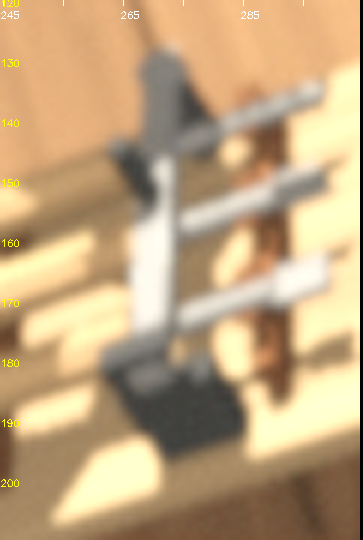

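Run:
```python
from plant import capture,get_obs
import cv2,numpy as np
a=cv2.imread("pics/top0.png");b=capture("top")["image"];c=cv2.imread("pics/side0.png");d=capture("side")["image"]
cv2.imwrite("pics/f.png",np.vstack([np.hstack([cv2.resize(x,(400,300)) for x in (a,b)]),np.hstack([cv2.resize(x,(400,300)) for x in(c,d)])]))
```

```text
(no output)
```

View pics/f.png

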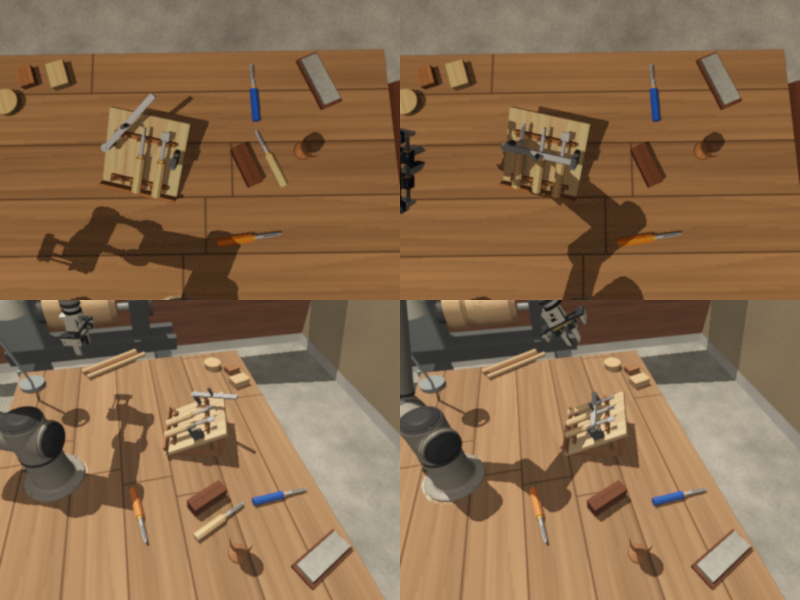

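The gouge is in the rack, the bar is home in the catch, and the blank, goblet and look-alikes haven't moved. The arm is clear, so I'm handing in.

```bash
python3 -c "
from plant import close_job
print(close_job())"
```

```text
the job is handed in; nothing more can be done
None
```

The gouge lies in the empty +y cradle with its blade up the slope, the keeper bar is home in its catch, and the job was handed in after about 29 s of the 67 s allowed. `close_job` gave no verdict.

**What I did**
- **Keeper up:** I swung the bar from about 1.0 to about 1.77 rad by its knob, because it lay across the empty cradle.
- **Gouge moved first:** the gripper body would have hit the goblet in a mid-handle grasp. I gripped the shank and slid the gouge about 60 mm along and 12 mm sideways before taking it by the handle.
- **Placing:** I lowered it in small steps until the wrist force showed it seated (about 28 N at most), eased off, then let go and drew back.
- **Keeper down:** I swung the bar down by the knob until it met a firm stop, where it held still as the force rose to about 18 N. Then I moved the arm clear.

**Last checks**
- **Gouge:** after release its ferrule was within about 1 px of the predicted spot in the top view, and it lay parallel to the other two tools. I did not re-measure it after closing the bar, but the last pictures show it still in place.
- **Keeper:** both views put the bar at about 0 to 0.02 rad. The main uncertainty is the rack's heading: separate estimates ranged from -13.0 to -14.5 deg, and I used -13.7.
- **Everything else:** in the before-and-after pictures, the other two tools, the blank, the goblet and both look-alikes had not visibly moved. I judged this by eye, not by measurement.
- **Not as commanded:** one move above the rack stopped about 13 mm short of its target. I corrected that before lowering the gouge.

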